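Put the stock-taking kit away: packs on charge, scrapers in the rack

ROBOT

A 6-joint arm with a two-finger parallel gripper is mounted at the origin on the work surface. World frame = base frame: x ahead of the robot, y to its left, z up, the work surface at z = 0. Lengths are in m, angles in rad, forces in N, time in s.
With the tool pointing down it reaches from about 0.425 to 0.95 m from the base axis. Payload 14.7 kg.
Tool frame: the origin (TCP) lies between the finger pads; the fingertips stand 22 mm ahead of it and the grasp point (between the pads) lies 3 mm ahead of it (ctrl.tip_reach is the z of the fingertips in the tool frame, in m); z points along the fingers, y is the direction in which the jaws open and shut (so a half turn about z gives the same grasp; the last joint's range is limited). The gripper opens to 85 mm and grips with 20 to 120 N. Pads are 22 mm wide; open, the fingers measure 114 mm over their backs; the gripper's body (76 mm by 85 mm) begins 54 mm behind the grasp point. The pads swing forward as they close: fully open they stand 13 mm farther back than shut.
Start: joints at [-1.28, 0.48, 1.596, -0, 1.065, -0.047], TCP at [0.215, -0.613, 0.253] pointing down, gripper open.
Joint ranges: [-2.75, 2.75], [-0.82, 2.05], [0.23, 2.67], [-1.56, 4.7], [0.09, 2.69], [-2.92, 2.92]. Speed limits (rad/s): [1.89, 1.89, 2.39, 3.01, 3.01, 3.01].

INTERFACE

Orientations are given as a unit quaternion [w, x, y, z].
In Python, from cell import ctrl gives the robot as it stands.
- The arm moves only by the tool send_rows, never from a script. Its argument "deltas" is a list of rows, each a list of 3 entries, a list of its own where there are three numbers: the shift along the tool's x, y, z in mm, then the turn, a rotation vector about the tool's x, y, z in degrees, then the finger opening in mm, from 0 to 85.4. A call has 1 to 12 rows; each row shifts and turns the commanded pose from where the row before left it, along the tool's axes as they then stand; what a row does not reach is not made up. A row lasts 1/10 s, in which the tool goes at most 50 mm and 8.59 degrees, less where a joint would pass 70% of its speed; a pose out of reach is approached as far as the arm can. A call is refused whole if a number of a shift passes 50 or a number of a turn 8.59, either way. A call with a gripper value outside its range is refused whole. The fingers move at their own pace and stop on an object; "force" is the grip in N (left out, the last holds). Time passes only in rows, so rows that do not move let the fingers close. It gives the time, the measured TCP pose, the force and the opening at its end, in the units of the state.
- ctrl.state(): the state, without advancing time (a new reading comes with each control period).
- ctrl.capture(name): name is "scene" or "side" or "wrist"; returns a dict with "pixels" (420x560x3 uint8, red, green, blue), "fx", "fy", "cx", "cy" (pixels), "dist_coeffs" ([k1, k2, p1, p2, k3] as OpenCV has them; the pictures are not rectified), "xyz" and "rotation" of the camera in the world. Camera axes: x right, y up, looking along -z (the intrinsics and any distortion apply to the point x, -y, -z); pixel columns grow to the right and rows downward; lengths in m; the calibration is good to about 2 mm. A picture is of the moment at which its call begins. There is no depth.
- ctrl.hand_in(): hands the job in, once; it reports no verdict.
The state is a dict: "time_s": time; "joint_pos": joint angles; "qd": joint speeds; "tau": joint torques, N m; "position": TCP position; "tool_rot": TCP orientation; "ft_force": force on the tool from outside, world axes, zero at the start; "moment": the same for the moment, N m; "finger_gap": opening from 0.0 (shut) to 1.0 (fully open).
Only numpy, scipy, OpenCV 4.12 (cv2) and the standard library are available. Lean on these libraries where they do the work, as an engineer would, in place of code of your own. Each camera call takes 0.05 s, during which the arm holds its last target. There are 200 camera calls.

TASK

Put the stock-taking kit away for the night: slide every yellow battery pack into a bay of the charger, under its lips, until it clicks fully home, and once they are all home flip the charger's red switch fully over to on, towards the charger's back. Put both label scrapers away too, at any time, each blade first and all the way into its own slit of the blue rack. Leave the other things on the bench alone.

Things in the scene. Friction and masses are not known exactly. Their poses are not given: they have to be found in the camera images.
- bay0 (a point): Home point of bay 0 of the grey four-bay charger: on the deck top, under the centre of a pack that is home. x: sliding direction inwards, z up. The pack is home when its underside's centre is here; it then stands 1 mm from the back stop. Set a pack down flat on the bay's open entry, about 85 mm back along -x, and slide it along +x under the orange lips.
- click0 (a joint): Sprung brass detent bump in the deck at the home point of bay 0: 0 = up (2.5 mm proud), grows as it is pressed down (m, to 0.0045). A pack's foot presses it about 2.5 mm down in passing (5 to 12 N of push); it springs up into the foot's groove when the pack is home.
- bay1 (a point): Home point of bay 1 of the grey four-bay charger: on the deck top, under the centre of a pack that is home. x: sliding direction inwards, z up. Entry, 115 to 40 mm back along -x: side guides 8 mm high narrow from 76 to 57 mm apart. Then the rail: side walls 56 mm apart, orange lips above with 42 mm between them, 8 mm of height under them, tops 12 mm above the deck.
- click1 (a joint): Sprung brass detent bump in the deck at the home point of bay 1: 0 = up (2.5 mm proud), grows as it is pressed down (m, to 0.0045). A pack's foot presses it about 2.5 mm down in passing (5 to 12 N of push); it springs up into the foot's groove when the pack is home.
- bay2 (a point): Home point of bay 2 of the grey four-bay charger: on the deck top, under the centre of a pack that is home. x: sliding direction inwards, z up. Charger deck: top 15 mm above the bench, from 125 mm behind to 31 mm ahead of the home points; there the black back housing (55 mm high) is the packs' stop. Bays 80 mm apart, side by side along y.
- click2 (a joint): Sprung brass detent bump in the deck at the home point of bay 2: 0 = up (2.5 mm proud), grows as it is pressed down (m, to 0.0045). A pack's foot presses it about 2.5 mm down in passing (5 to 12 N of push); it springs up into the foot's groove when the pack is home.
- bay3 (a point): Home point of bay 3 of the grey four-bay charger: on the deck top, under the centre of a pack that is home. x: sliding direction inwards, z up. All four bays are alike, any pack may go into any of them. The charger is fixed. Beyond this bay's +y side a wing of the charger, 15 mm high, carries the switch.
- click3 (a joint): Sprung brass detent bump in the deck at the home point of bay 3: 0 = up (2.5 mm proud), grows as it is pressed down (m, to 0.0045). A pack's foot presses it about 2.5 mm down in passing (5 to 12 N of push); it springs up into the foot's groove when the pack is home.
- switch (a joint): Toggle lever of the charger: 0 = off, leaning to the bays' -x (about 0.5 rad from upright), 1.0 = on, leaning to the bays' +x, the charger's back; it stays where it is left (light friction). On counts from 0.8.
- switch_tip (a point): Tip of the red toggle lever (60 mm long, pivot on a black block on the charger's wing); it moves with the lever, in an arc in the bays' x-z plane, about 58 mm along x in all.
- pack0_centre (a point): Battery pack, yellow with a black band, 60 mm long (its x), 60 mm high; the point is its centre, 30 mm above its underside. Body 36 mm wide (y) on a black foot 60 x 52 mm, 6 mm thick, with a 17 mm groove across the middle of its underside. May go in either end first. About 0.25 kg; stands on its foot. May be absent.
- pack1_centre (a point): Battery pack, yellow with a black band, 60 mm long (its x), 60 mm high; the point is its centre, 30 mm above its underside. Body 36 mm wide (y) on a black foot 60 x 52 mm, 6 mm thick, with a 17 mm groove across the middle of its underside. May go in either end first. About 0.25 kg; stands on its foot. May be absent.
- pack2_centre (a point): Battery pack, yellow with a black band, 60 mm long (its x), 60 mm high; the point is its centre, 30 mm above its underside. Body 36 mm wide (y) on a black foot 60 x 52 mm, 6 mm thick, with a 17 mm groove across the middle of its underside. May go in either end first. About 0.25 kg; stands on its foot. May be absent.
- pack3_centre (a point): Battery pack, yellow with a black band, 60 mm long (its x), 60 mm high; the point is its centre, 30 mm above its underside. Body 36 mm wide (y) on a black foot 60 x 52 mm, 6 mm thick, with a 17 mm groove across the middle of its underside. May go in either end first. About 0.25 kg; stands on its foot. May be absent.
- slot0 (a point): Middle of the mouth of slit 0 of the fixed blue rack (two slits side by side, 80 mm apart; rack 72 mm deep, 170 wide, 100 high), 85 mm above the bench; x points straight into the slit, y along its width, z up. Slit 44 mm wide, 6.5 mm high, 58 mm deep to a solid back; the mouth is flared up and down by steel lips over the first 14 mm, to about 16 mm high.
- slot1 (a point): Middle of the mouth of slit 1 of the fixed blue rack (two slits side by side, 80 mm apart; rack 72 mm deep, 170 wide, 100 high), 85 mm above the bench; x points straight into the slit, y along its width, z up. Slit 44 mm wide, 6.5 mm high, 58 mm deep to a solid back; the mouth is flared up and down by steel lips over the first 14 mm, to about 16 mm high.
- scraper0_grip (a point): Label scraper lying flat, same on both faces: red and black handle 24 mm wide, 18 mm thick; steel blade 36 mm wide, 3 mm thick, at half the thickness. The point is its balance point, on the centre line half-way up (9 mm): x points to the blade, y across, z through the thickness. Handle from x = -62 to 38 mm, blade from 38 to 104 mm. About 0.12 kg.
- scraper1_grip (a point): Label scraper lying flat, same on both faces: red and black handle 24 mm wide, 18 mm thick; steel blade 36 mm wide, 3 mm thick, at half the thickness. The point is its balance point, on the centre line half-way up (9 mm): x points to the blade, y across, z through the thickness. Handle from x = -62 to 38 mm, blade from 38 to 104 mm. About 0.12 kg.
- cola: Bystander, to be left alone: red drink can, 66 mm across, 115 mm high. Origin at the centre of its underside.
- lime: Bystander, to be left alone: slim green drink can, 56 mm across, 145 mm high. Origin at the centre of its underside.
- tape: Bystander, to be left alone: clear roll of packing tape lying flat, 84 mm across, 24 mm high. Origin at the centre of its underside.
- carton: Bystander, to be left alone: small cardboard carton, 70 x 110 x 50 mm. Origin at the centre of its underside.
- pencilbox: Bystander, to be left alone: blue pencil box, 50 x 140 x 30 mm. Origin at the centre of its underside.
- notes: Bystander, to be left alone: green note block, 75 x 75 x 22 mm. Origin at the centre of its underside.

How it is judged:
By the outcome, as a careful person would: the job done as asked, in the order asked, and still so for the second after the job is handed in, with the robot touching nothing.
Of pack0, pack1, pack2, pack3 only 3 to 4 are there at a start; the rules pass over those that are not, and their reading is None.
At some moment in a run one of pack0, pack1, pack2, pack3, scraper0, scraper1 may be knocked a few centimetres aside while the robot is not near it.
Once in a run the grip may slacken for a moment while it holds something.
It also fails if it takes over 210 s, if anything falls off the work surface, if the arm or the gripper's body presses on something with over 40 N, if the wrist force passes 120 N, or if a joint passes its speed limit or range.

## Working session

There is one attempt and no reset: what is moved stays moved. The work goes in short steps, Python scripts to look and compute and a tool call to move; the robot and the scene stay as the last step left them, time stands still between calls to the robot, and variables do not carry over. Pictures are saved under pics/ and viewed, about 12 in all and at most 16, crops included, and the job is handed in when it is done.

Besides the shell and the picture viewer there is one more tool, called after "Request:" as name([rows], argument=value, ...), one row to a line, values as JSON. send_rows: Moves the arm, as the interface text tells. Its arguments: {"type":"object","properties":{"deltas":{"type":"array"},"force":{"type":"number"}},"required":["deltas"]}

```bash
ls; mkdir -p pics; cat > h.py <<'E'
import numpy as np, cv2, pickle
from scipy.spatial.transform import Rotation as R
from cell import ctrl
def cap(n,f=None):
    c=ctrl.capture(n); c={k:(np.array(v)) for k,v in c.items()}
    if f:
        cv2.imwrite('pics/'+f+'.png',c['pixels'][:,:,::-1]); pickle.dump(c,open('pics/'+f+'.pkl','wb'))
    return c
def load(f): return pickle.load(open('pics/'+f+'.pkl','rb'))
def Rm(c):
    r=np.array(c['rotation'],float)
    return R.from_quat(r[[1,2,3,0]]).as_matrix() if r.size==4 else r.reshape(3,3)
def ray(c,uv):
    K=np.array([[c['fx'],0,c['cx']],[0,c['fy'],c['cy']],[0,0,1]],float)
    p=cv2.undistortPoints(np.array(uv,float).reshape(-1,1,2),K,c['dist_coeffs'].astype(float)).reshape(-1,2)
    d=np.c_[p[:,0],-p[:,1],-np.ones(len(p))]@Rm(c).T
    return c['xyz'],d/np.linalg.norm(d,axis=1)[:,None]
def onz(c,uv,z):
    o,d=ray(c,uv); return o+d*((z-o[2])/d[:,2])[:,None]
def proj(c,P):
    q=(np.atleast_2d(P)-c['xyz'])@Rm(c); q=q*[1,-1,-1]
    K=np.array([[c['fx'],0,c['cx']],[0,c['fy'],c['cy']],[0,0,1]],float)
    return cv2.projectPoints(q,np.zeros(3),np.zeros(3),K,c['dist_coeffs'].astype(float))[0].reshape(-1,2)
def tri(cs,uvs):
    A=np.zeros((3,3));b=np.zeros(3)
    for c,uv in zip(cs,uvs):
        o,d=ray(c,[uv]);M=np.eye(3)-np.outer(d[0],d[0]);A+=M;b+=M@o
    return np.linalg.solve(A,b)
E
python3 - <<'E'
from h import *
for n in ('scene','side','wrist'):
    c=cap(n,n+'0'); print(n,c['xyz'],c['rotation'].tolist(),c['fx'],c['dist_coeffs'])
s=ctrl.state(); print(s)
E
```

```text
pics
scene [ 1.19690783 -0.96286508  1.16480039] [0.8800516257960425, 0.37810943058702307, 0.10682899497204644, 0.2667020064944431] 470.93768650117613 [-0.1595539  0.         0.         0.         0.       ]
side [0.18431045 1.00051463 0.76144549] [-0.16502702447772566, -0.08069806989263466, 0.4768889077868498, 0.859552716438903] 416.68296673687735 [-0.03652411  0.          0.          0.          0.        ]
wrist [ 0.29218771 -0.58566738  0.37389656] [0.8058806967905545, -0.12926117397202977, 0.09281889655595439, -0.5702915954894285] 346.17914008730855 [-0.02397894  0.          0.          0.          0.        ]
{'time_s': 0.15, 'joint_pos': array([-1.27959275e+00,  4.80679393e-01,  1.59671356e+00,  8.28521786e-06,
        1.06507979e+00, -4.65903271e-02]), 'qd': array([ 2.49533106e-03, -3.57041209e-03, -1.82241770e-03, -3.80813711e-05,
        1.38552562e-03,  1.81356219e-04]), 'tau': array([-5.88189032e-04, -9.51153302e+01, -4.30457711e+01, -1.66934524e-04,
        8.18536588e-03, -4.15327327e-05]), 'position': array([ 0.2153633 , -0.61299368,  0.25283105]), 'tool_rot': array([-4.37196822e-04,  9.85771026e-01,  1.68093102e-01, -5.00898458e-05]), 'ft_force': array([0.24658604, 1.10272542, 0.76154854]), 'moment': array([-0.04966138, -0.00420811,  0.00116105]), 'finger_gap': 0.9976562446512623}
```

View pics/scene0.png

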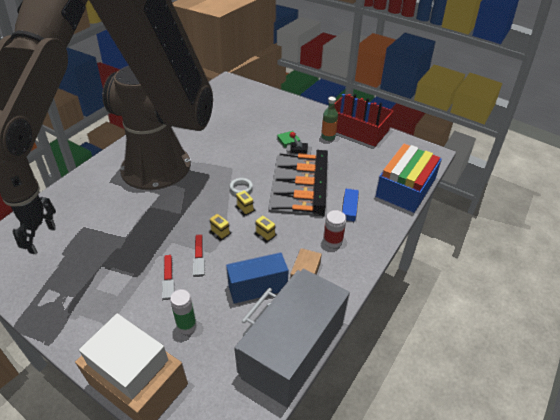

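View pics/side0.png

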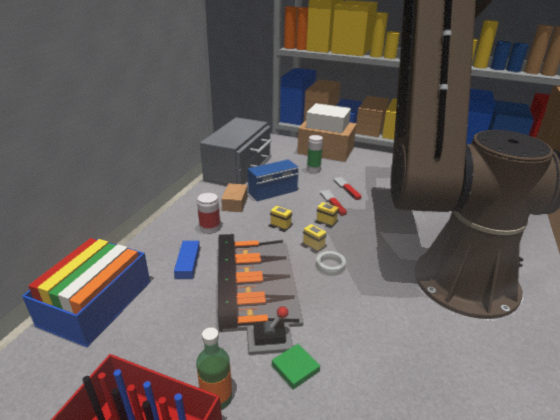

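The scene shows three yellow packs at (220,226), (245,202) and (265,227). The charger is near (300,180), with its switch at (297,143). The two scrapers are at (168,275) and (198,255), and the blue rack is at (257,278). The side view agrees.

```bash
python3 - <<'E'
from h import *
a,b=load('scene0'),load('side0')
def blobs(c,m,amin,roi):
    n,l,s,ce=cv2.connectedComponentsWithStats(m.astype(np.uint8))
    return [(ce[i].round(1).tolist(),int(s[i,4])) for i in range(1,n) if s[i,4]>amin and roi[0]<ce[i][0]<roi[2] and roi[1]<ce[i][1]<roi[3]]
for nm,c,roi in(('scene',a,(130,100,360,300)),('side',b,(160,140,380,380))):
    p=c['pixels']; h=cv2.cvtColor(p,cv2.COLOR_RGB2HSV); H,S,V=h[...,0],h[...,1],h[...,2]
    for col,m in (('yellow',(H>22)&(H<33)&(S>140)&(V>90)),('red',((H<4)|(H>176))&(S>150)&(V>90)),('orange',(H>6)&(H<16)&(S>180)&(V>120))):
        for x,ar in blobs(c,m,8,roi): print(nm,col,x,ar,onz(c,[x],{'yellow':.05,'red':.012,'orange':.027}[col])[0].round(3))
# charger corners rough
print('rack scene top corners',onz(a,[(226,266),(284,255),(290,277),(232,290)],.1).round(3))
print('rack side',onz(b,[(248,170),(292,162),(299,172)],.1).round(3))
s=ctrl.state()
T=R.from_quat(np.array(s['tool_rot'])[[1,2,3,0]]).as_matrix(); w=load('wrist0')
print('cam in tool',T.T@(w['xyz']-s['position']),(T.T@Rm(w)).round(3))
E
```

```text
scene yellow [243.7, 199.2] 52 [ 0.442 -0.001  0.05 ]
scene yellow [245.3, 207.8] 68 [ 0.473 -0.033  0.05 ]
scene yellow [218.0, 222.0] 76 [ 0.438 -0.14   0.05 ]
scene yellow [264.7, 224.7] 71 [ 0.574 -0.063  0.05 ]
scene yellow [219.9, 231.6] 76 [ 0.471 -0.171  0.05 ]
scene yellow [265.0, 233.1] 81 [ 0.596 -0.094  0.05 ]
scene red [337.8, 100.7] 9 [0.373 0.844 0.012]
scene red [352.2, 117.3] 54 [0.495 0.752 0.012]
scene red [292.3, 133.7] 15 [0.341 0.485 0.012]
scene red [198.3, 246.1] 136 [ 0.428 -0.236  0.012]
scene red [167.8, 266.9] 158 [ 0.405 -0.359  0.012]
side yellow [327.1, 208.5] 85 [ 0.44  -0.141  0.05 ]
side yellow [280.6, 212.1] 93 [ 0.572 -0.061  0.05 ]
side yellow [321.4, 216.7] 43 [ 0.443 -0.086  0.05 ]
side yellow [280.3, 222.2] 81 [ 0.552 -0.006  0.05 ]
side yellow [328.8, 219.8] 14 [ 0.417 -0.077  0.05 ]
side yellow [314.2, 231.3] 88 [0.441 0.001 0.05 ]
side red [352.4, 190.9] 82 [ 0.4   -0.359  0.012]
side red [337.6, 204.9] 81 [ 0.426 -0.239  0.012]
side red [282.3, 311.0] 61 [0.427 0.306 0.012]
side orange [245.8, 243.1] 54 [0.618 0.105 0.027]
side orange [242.2, 257.1] 47 [0.6   0.169 0.027]
side orange [253.8, 318.8] 104 [0.475 0.369 0.027]
rack scene top corners [[ 0.604 -0.306  0.1  ]
 [ 0.721 -0.175  0.1  ]
 [ 0.78  -0.235  0.1  ]
 [ 0.671 -0.365  0.1  ]]
rack side [[ 0.751 -0.203  0.1  ]
 [ 0.629 -0.327  0.1  ]
 [ 0.579 -0.26   0.1  ]]
cam in tool [ 0.08154486 -0.00042865 -0.12106125] [[ 0.001  0.949  0.314]
 [ 1.    -0.001  0.001]
 [ 0.001  0.314 -0.949]]
```

```bash
python3 - <<'E'
import cv2
a=cv2.imread('pics/scene0.png')[130:310,150:370]; cv2.imwrite('pics/c1.png',cv2.resize(a,None,fx=3.3,fy=3.3,interpolation=cv2.INTER_CUBIC)[:600,:800])
E
```

```text
(no output)
```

View pics/c1.png

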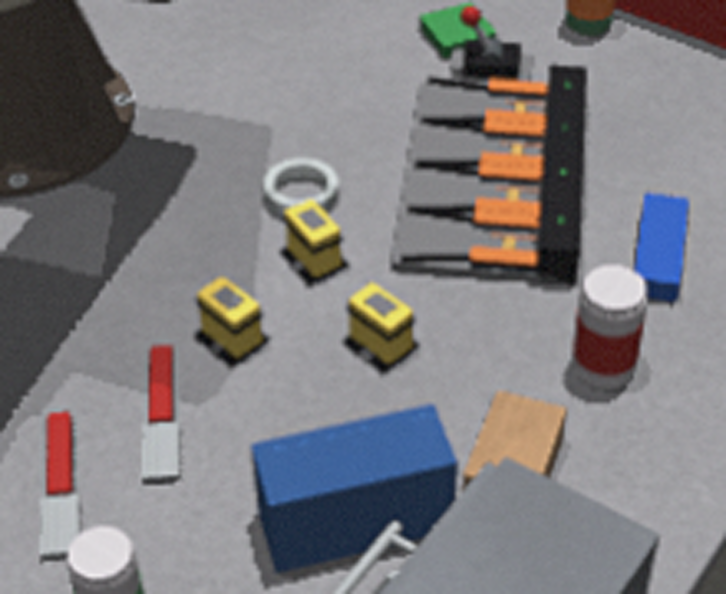

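Request:
send_rows([
  [[27,-29.5,-5],[0,0,0],85],
  [[27,-29.5,-5],[0,0,0],85],
  [[27,-29.5,-5],[0,0,0],85],
  [[27,-29.5,-5],[0,0,0],85],
  [[27,-29.5,-5],[0,0,0],85],
  [[27,-29.5,-5],[0,0,0],85],
  [[27,-29.5,-5],[0,0,0],85],
  [[27,-29.5,-5],[0,0,0],85],
  [[0,0,-10],[0,0,0],85],
  [[0,0,0],[0,0,0],85],
  [[0,0,0],[0,0,0],85],
])

```text
time_s: 1.25
position: [0.341, -0.3197, 0.3033]
tool_rot: [0.0, 0.986, 0.168, 0.0]
ft_force: [-0.7, -0.3, -0.4]
finger_gap: 0.994
```

```bash
python3 - <<'E'
from h import *
cap('wrist','w1')
E
```

Request:
send_rows([
  [[27,-29.5,-5],[0,0,0],85],
  [[27,-29.5,-5],[0,0,0],85],
  [[27,-29.5,-5],[0,0,0],85],
  [[27,-29.5,-5],[0,0,0],85],
  [[27,-29.5,-5],[0,0,0],85],
  [[27,-29.5,-5],[0,0,0],85],
  [[27,-29.5,-5],[0,0,0],85],
  [[27,-29.5,-5],[0,0,0],85],
  [[27,-29.5,0],[0,0,0],85],
  [[27,-29.5,0],[0,0,0],85],
  [[0,0,0],[0,0,0],85],
  [[0,0,0],[0,0,0],85],
])

```text
time_s: 2.5
position: [0.4982, 0.0486, 0.3425]
tool_rot: [0.0, 0.986, 0.168, -0.001]
ft_force: [-0.1, -0.9, 0.6]
finger_gap: 0.997
```

```bash
python3 - <<'E'
from h import *
cap('wrist','w2')
s=ctrl.state();print(s['time_s'],s['position'],s['tool_rot'])
cv2.imwrite('pics/w12.png',np.vstack([cv2.imread('pics/w1.png')[60:360],cv2.imread('pics/w2.png')[100:400]]))
E
```

```text
2.55 [0.49785656 0.04795368 0.34260306] [ 7.29143661e-05  9.85801393e-01  1.67914083e-01 -6.84669655e-04]
```

View pics/w12.png

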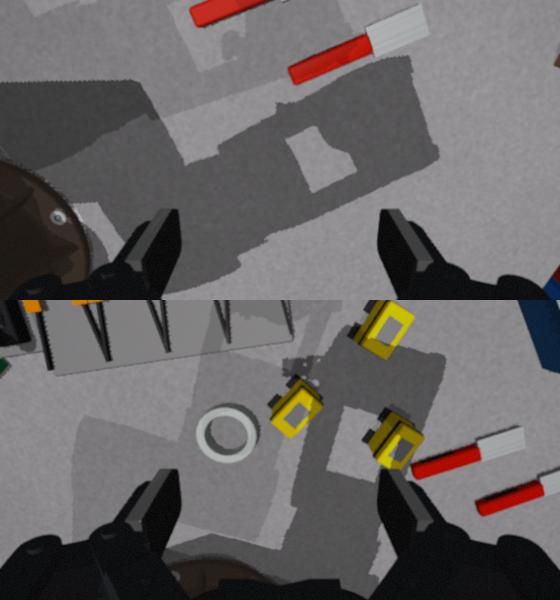

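The upper half shows both scrapers with blades to the right. The lower half shows three packs at (384,328), (297,407) and (396,440), with the charger's edge at the top left. I'll shift ahead to see the charger.

Request:
send_rows([
  [[25,0,-15],[0,0,0],85],
  [[25,0,-15],[0,0,0],85],
  [[25,0,-15],[0,0,0],85],
  [[25,0,-15],[0,0,0],85],
  [[25,0,0],[0,0,0],85],
  [[0,0,0],[0,0,0],85],
  [[0,0,0],[0,0,0],85],
])

```text
time_s: 3.25
position: [0.6157, 0.0886, 0.4026]
tool_rot: [0.0, 0.986, 0.167, -0.001]
ft_force: [-0.1, -0.4, 0.2]
finger_gap: 0.995
```

```bash
python3 - <<'E'
from h import *
cap('wrist','w3')
E
```

Request:
send_rows([
  [[0,35,0],[0,0,0],85],
  [[0,35,0],[0,0,0],85],
  [[0,35,0],[0,0,0],85],
  [[0,35,0],[0,0,0],85],
  [[0,35,0],[0,0,0],85],
  [[0,25,0],[0,0,0],85],
  [[0,0,0],[0,0,0],85],
  [[0,0,0],[0,0,0],85],
])

```text
time_s: 4.1
position: [0.6812, -0.0995, 0.4031]
tool_rot: [-0.0, 0.986, 0.167, -0.0]
ft_force: [0.2, -0.4, 0.8]
finger_gap: 0.996
```

```bash
python3 - <<'E'
from h import *
cap('wrist','w4')
s=ctrl.state();print(s['time_s'],s['position'],s['tool_rot'])
cv2.imwrite('pics/w34.png',np.vstack([cv2.imread('pics/w3.png')[0:300],cv2.imread('pics/w4.png')[0:300]]))
E
```

```text
4.15 [ 0.68131469 -0.09862857  0.4033182 ] [-2.08336548e-04  9.85844285e-01  1.67663201e-01 -2.31738890e-04]
```

View pics/w34.png

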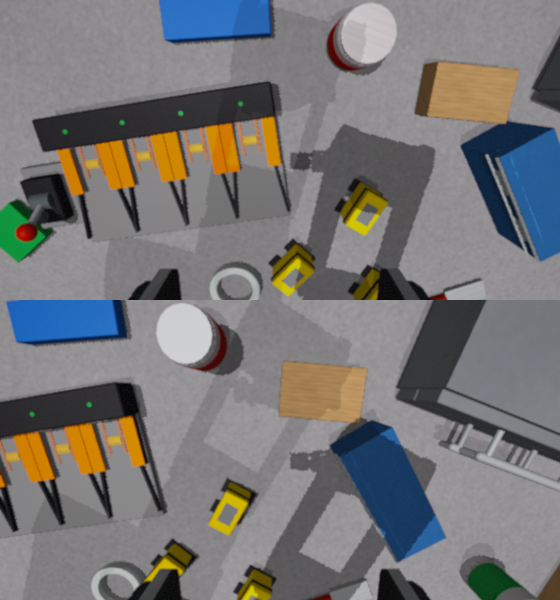

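w3 shows the whole charger. Green LEDs run from (65,131) to (240,104), there is brass between the orange lips, and the red switch ball is at (27,232). w4 shows the rack's top and all three packs. Next I'll measure from these.

```bash
cat >> h.py <<'E'
def masks(c):
    h=cv2.cvtColor(c['pixels'],cv2.COLOR_RGB2HSV); H,S,V=[h[...,i].astype(int) for i in range(3)]
    return dict(yellow=(H>22)&(H<33)&(S>140)&(V>70),red=((H<4)|(H>176))&(S>150)&(V>70),orange=(H>6)&(H<18)&(S>180)&(V>120),
      brass=(H>16)&(H<26)&(S>90)&(S<190)&(V>110),led=(H>45)&(H<80)&(S>120)&(V>60),blue=(H>100)&(H<118)&(S>100)&(V>40))
def blobs(m,amin,amax=1e9):
    n,l,s,ce=cv2.connectedComponentsWithStats(m.astype(np.uint8))
    return [(ce[i].round(1).tolist(),int(s[i,4]),l==i) for i in range(1,n) if amin<s[i,4]<amax]
E
python3 - <<'E'
from h import *
C={i:load(i) for i in('w1','w2','w3','w4')}
for k in('w3','w4'):
    c=C[k];M=masks(c)
    for col,a,b,z in(('led',4,60,.05),('brass',10,200,.0175),('yellow',60,3000,.06),('orange',60,4000,.027)):
        for x,ar,_ in blobs(M[col],a,b): print(k,col,x,ar,onz(c,[x],z)[0].round(4))
E
```

```text
w3 led [240.0, 103.4] 25 [0.6577 0.1585 0.05  ]
w3 led [180.3, 112.8] 27 [0.62   0.2301 0.05  ]
w3 led [121.8, 122.1] 25 [0.5823 0.3019 0.05  ]
w3 led [64.6, 131.4] 30 [0.5444 0.374  0.05  ]
w3 brass [249.6, 139.8] 132 [0.6111 0.133  0.0175]
w3 brass [195.9, 147.9] 134 [0.5739 0.2038 0.0175]
w3 brass [143.2, 155.8] 126 [0.5368 0.2747 0.0175]
w3 brass [92.0, 163.7] 124 [0.4997 0.3452 0.0175]
w3 brass [305.3, 279.6] 19 [ 0.4215 -0.0251  0.0175]
w3 brass [275.8, 286.1] 12 [0.3935 0.0171 0.0175]
w3 yellow [249.7, 139.7] 74 [0.6181 0.1315 0.06  ]
w3 yellow [196.5, 147.7] 67 [0.5844 0.1957 0.06  ]
w3 yellow [143.6, 155.6] 65 [0.5503 0.2609 0.06  ]
w3 yellow [362.3, 207.9] 1033 [ 0.5794 -0.0487  0.06  ]
w3 yellow [290.5, 257.1] 320 [0.4727 0.021  0.06  ]
w3 yellow [292.4, 274.2] 665 [0.4466 0.0085 0.06  ]
w3 yellow [365.7, 285.0] 331 [ 0.466  -0.1043  0.06  ]
w3 yellow [369.6, 305.3] 348 [ 0.4345 -0.1251  0.06  ]
w3 orange [222.9, 152.4] 674 [0.5827 0.1636 0.027 ]
w4 led [88.9, 104.3] 27 [0.6566 0.1609 0.05  ]
w4 led [31.8, 113.8] 26 [0.619  0.2328 0.05  ]
w4 led [519.5, 286.2] 6 [ 0.6048 -0.5304  0.05  ]
w4 brass [284.4, 113.5] 12 [ 0.7286 -0.0901  0.0175]
w4 brass [114.1, 140.2] 133 [0.611  0.1327 0.0175]
w4 brass [62.8, 148.5] 127 [0.5738 0.2031 0.0175]
w4 brass [12.6, 156.5] 123 [0.5366 0.2741 0.0175]
w4 brass [227.1, 214.1] 58 [ 0.5555 -0.0568  0.0175]
w4 brass [219.5, 230.0] 26 [ 0.5258 -0.0531  0.0175]
w4 brass [260.2, 309.6] 34 [ 0.4063 -0.1606  0.0175]
w4 brass [253.8, 309.7] 21 [ 0.4024 -0.1503  0.0175]
w4 yellow [114.4, 140.2] 73 [0.6235 0.1151 0.06  ]
w4 yellow [62.8, 148.5] 62 [0.5892 0.18   0.06  ]
w4 yellow [239.1, 189.4] 131 [ 0.6133 -0.0634  0.06  ]
w4 yellow [228.6, 211.1] 748 [ 0.5776 -0.0588  0.06  ]
w4 yellow [179.4, 253.5] 228 [ 0.4889 -0.0088  0.06  ]
w4 yellow [165.0, 267.1] 387 [0.4594 0.0063 0.06  ]
w4 yellow [253.0, 294.4] 918 [ 0.4585 -0.1339  0.06  ]
```

```bash
python3 - <<'E'
import cv2,numpy as np
a=cv2.imread('pics/w4.png')[170:330,140:280]; b=cv2.imread('pics/w3.png')[170:330,250:400]
cv2.imwrite('pics/c2.png',np.hstack([cv2.resize(x,(375,560),interpolation=cv2.INTER_CUBIC) if 0 else cv2.resize(x,None,fx=2.7,fy=2.7,interpolation=cv2.INTER_CUBIC) for x in(a,b)]))
E
```

```text
(no output)
```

View pics/c2.png

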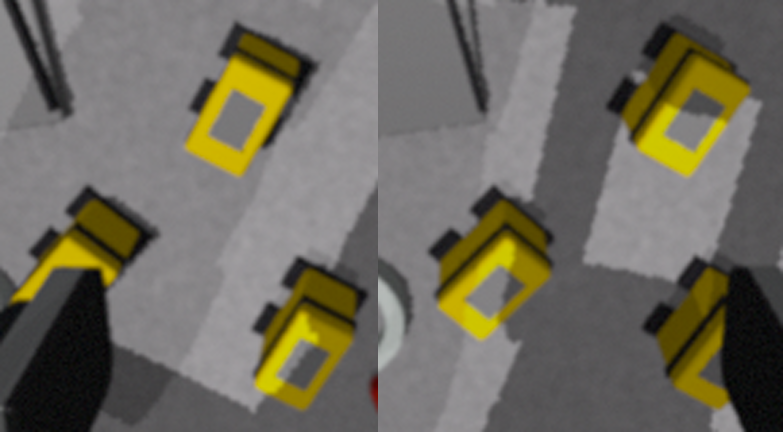

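The crop shows each pack's top face with a grey label, its four corners clearly visible.

```bash
cat >> h.py <<'E'
def rect(c,uv,z):
    P=onz(c,uv,z)[:,:2]; r=cv2.minAreaRect(P.astype(np.float32)*1000)
    (cx,cy),(w,h),a=r
    if w<h: a+=90;w,h=h,w
    return P.mean(0).round(4),round(float(w),1),round(float(h),1),round(((a+90)%180)-90,1)
def plan(xy,z,yaw):
    s=ctrl.state();T=R.from_quat(np.array(s['tool_rot'])[[1,2,3,0]]).as_matrix()
    y0=np.degrees(np.arctan2(T[1,0],T[0,0])); dy=(yaw-y0+90)%180-90
    d=np.array([*xy,z])-s['position']; c=R.from_euler('z',yaw if abs(((yaw-y0+180)%360)-180)<90 else yaw+180,degrees=True).as_matrix()@np.diag([1,-1,-1.])
    print('t',s['time_s'],'pos',np.round(s['position'],4),'yaw',y0.round(2),'j6',s['joint_pos'][5].round(2),'gap',s['finger_gap'].__round__(3),'tilt',np.round(np.degrees(T[:2,2]),2))
    print('turn about tool z',(-dy).round(2),'then shift',(c.T@d*1000).round(1),' shift in present axes',(T.T@d*1000).round(1))
E
python3 - <<'E'
from h import *
w3,w4=load('w3'),load('w4')
f4=lambda p:np.array(p)/2.7+[140,170]-.3
f3=lambda p:(np.array(p)-[378,0])/2.7+[250,170]-.3
A4=f4([(238,52),(296,78),(240,177),(186,147)]);A3=f3([(695,50),(750,88),(690,178),(634,144)])
B=f3([(508,229),(552,268),(482,340),(438,297)]);C=f4([(304,303),(354,330),(302,410),(254,383)])
print(rect(w4,A4,.06),rect(w3,A3,.06),rect(w3,B,.06),rect(w4,C,.06))
print('A tri',[tri([w4,w3],[a,b]).round(4).tolist() for a,b in zip(A4,A3)])
bp=np.array([[.611,.1329],[.5739,.2035],[.5367,.2744],[.4997,.3452]])
d=bp[3]-bp[0];print(np.linalg.norm(d),np.degrees(np.arctan2(*d[::-1]))-90)
plan([.578,-.055],.15,20)
E
```

```text
(array([ 0.5761, -0.0591]), 64.5, 33.0, -10.2) (array([ 0.5746, -0.0566]), 61.6, 37.1, -9.3) (array([0.4456, 0.0073]), 61.6, 37.5, -23.0) (array([ 0.4448, -0.1367]), 64.4, 33.3, -10.4)
A tri [[0.6056, -0.0476, 0.0484], [0.5995, -0.082, 0.0505], [0.542, -0.0696, 0.061], [0.5466, -0.0365, 0.053]]
0.2397060282929906 27.666140702543927
t 4.15 pos [ 0.6813 -0.0986  0.4033] yaw 19.3 j6 1.05 gap 0.994 tilt [-0.03  0.02]
turn about tool z -0.7 then shift [-82.2 -76.3 253.3]  shift in present axes [-83.  -75.2 253.4]
```

Request:
send_rows([
  [[0,0,20],[0,0,7.3],75],
  [[0,0,20],[0,0,7.3],75],
  [[0,0,20],[0,0,7.3],75],
  [[0,0,20],[0,0,7.4],75],
  [[-28,-5,30],[0,0,0],75],
  [[-28,-5,30],[0,0,0],75],
  [[-28,-5,30],[0,0,0],75],
  [[-28,-6,33],[0,0,0],75],
  [[0,0,0],[0,0,0],75],
  [[0,0,0],[0,0,0],75],
])

```text
time_s: 5.15
position: [0.5747, -0.0575, 0.2004]
tool_rot: [-0.0, 0.996, -0.086, -0.0]
ft_force: [0.8, 0.3, -0.3]
finger_gap: 0.875
```

```bash
python3 - <<'E'
from h import *
cap('wrist','w5')
plan([.575,-.058],.043,-10)
a=cv2.imread('pics/w5.png');cv2.imwrite('pics/c3.png',cv2.resize(a[100:420],None,fx=1.4,fy=1.4))
E
```

```text
t 5.2 pos [ 0.5761 -0.0579  0.2012] yaw -9.89 j6 1.59 gap 0.88 tilt [ 0.08 -0.01]
turn about tool z 0.11 then shift [ -1.1   0.2 158.2]  shift in present axes [ -1.3   0.3 158.2]
```

View pics/c3.png

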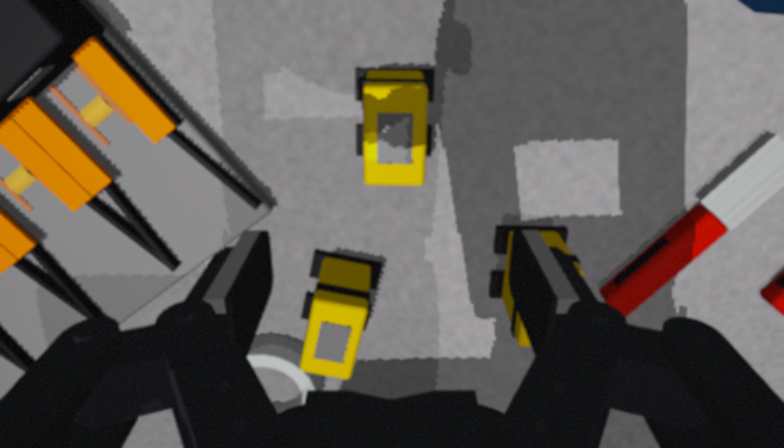

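Pack A's top is upright in the image, spanning (363–428, 82–185). B is at (335,333) in the crop.

```bash
python3 - <<'E'
from h import *
w5=load('w5');w3=load('w3')
g=lambda p:np.array(p)/1.4+[0,100]
A=g([(363,84),(429,82),(425,185),(366,185)]);B=g([(315,290),(369,298),(351,378),(302,370)])
print(rect(w5,A,.06),rect(w5,B,.06))
A3=(np.array([(695,50),(750,88),(690,178),(634,144)])-[378,0])/2.7+[250,170]-.3
B3=(np.array([(508,229),(552,268),(482,340),(438,297)])-[378,0])/2.7+[250,170]-.3
print(tri([w5,w3],[A.mean(0),A3.mean(0)]),tri([w5,w3],[B.mean(0),B3.mean(0)]))
E
```

```text
(array([ 0.5738, -0.0595]), 60.9, 36.0, -9.8) (array([0.4452, 0.0035]), 66.0, 34.6, -21.3)
[ 0.57294563 -0.05930884  0.05263988] [0.44160123 0.0052556  0.05307598]
```

Request:
send_rows([
  [[-2,1,40],[0,0,0],75],
  [[0,0,40],[0,0,0],75],
  [[0,0,30],[0,0,0],75],
  [[0,0,25],[0,0,0],75],
  [[0,0,15],[0,0,0],75],
  [[0,0,8],[0,0,0],75],
  [[0,0,0],[0,0,0],30],
  [[0,0,0],[0,0,0],30],
  [[0,0,0],[0,0,0],30],
  [[0,0,0],[0,0,0],30],
  [[0,0,0],[0,0,0],30],
], force=80)

```text
time_s: 6.3
position: [0.5743, -0.0592, 0.0437]
tool_rot: [0.0, 0.996, -0.087, 0.001]
ft_force: [-1.2, 0.6, 8.2]
finger_gap: 0.41
```

Request:
send_rows([
  [[0,0,0],[0,0,0],30],
  [[0,0,-20],[0,0,0],30],
  [[0,0,-40],[0,0,0],30],
  [[0,0,-40],[0,0,0],30],
  [[0,0,0],[0,0,0],30],
])

```text
time_s: 6.8
position: [0.5764, -0.0595, 0.1478]
tool_rot: [0.0, 0.996, -0.087, 0.004]
ft_force: [0.5, 0.6, -2.2]
finger_gap: 0.413
```

```bash
python3 - <<'E'
from h import *
bp=np.array([[.611,.1329],[.5739,.2035],[.5367,.2744],[.4997,.3452]]);u=np.array([np.cos(np.radians(27.7)),np.sin(np.radians(27.7))])
for i in range(4): print(i,(bp[i]-.085*u).round(4))
plan(bp[2]-.085*u,.14,27.7)
cap('wrist','w6'); print(ctrl.state()['ft_force'])
E
```

```text
0 [0.5357 0.0934]
1 [0.4986 0.164 ]
2 [0.4614 0.2349]
3 [0.4244 0.3057]
t 6.8 pos [ 0.5764 -0.0595  0.1478] yaw -9.94 j6 1.59 gap 0.413 tilt [ 0.48 -0.07]
turn about tool z -37.64 then shift [  35.1 -314.1    7.8]  shift in present axes [-164.1 -270.1    6.5]
[-0.66827963  0.30447359 -1.7954659 ]
```

Request:
send_rows([
  [[0,0,0],[0,0,-7.5],30],
  [[0,0,0],[0,0,-7.5],30],
  [[0,0,0],[0,0,-7.5],30],
  [[0,0,0],[0,0,-7.5],30],
  [[0,0,0],[0,0,-7.6],30],
  [[5,-45,0],[0,0,0],30],
  [[5,-45,0],[0,0,0],30],
  [[5,-45,0],[0,0,0],30],
  [[5,-45,0],[0,0,0],30],
  [[5,-45,0],[0,0,0],30],
  [[5,-45,0],[0,0,0],30],
  [[5,-40,0],[0,0,0],30],
])

```text
time_s: 8.05
position: [0.4588, 0.2333, 0.1416]
tool_rot: [0.0, 0.971, 0.239, -0.001]
ft_force: [1.3, -0.5, -1.6]
finger_gap: 0.413
```

Request:
send_rows([
  [[0,0,0],[0,0,0],30],
  [[0,0,0],[0,0,0],30],
  [[0,0,0],[0,0,0],30],
])

```text
time_s: 8.35
position: [0.4604, 0.2312, 0.1418]
tool_rot: [0.0, 0.971, 0.239, -0.0]
ft_force: [1.0, -0.6, -2.0]
finger_gap: 0.409
```

```bash
python3 - <<'E'
from h import *
plan([.4614,.2349],.07,27.7)
cap('wrist','w7'); print(ctrl.state()['ft_force'],ctrl.state()['joint_pos'].round(2))
c=cv2.imread('pics/w7.png');cv2.imwrite('pics/c7.png',cv2.resize(c,None,fx=1.4,fy=1.4))
E
```

```text
t 8.35 pos [0.4604 0.2312 0.1418] yaw 27.65 j6 1.49 gap 0.409 tilt [-0.04 -0.02]
turn about tool z -0.05 then shift [ 2.6 -2.8 71.8]  shift in present axes [ 2.7 -2.9 71.8]
[-0.26824819 -0.22316668 -1.4769126 ] [ 0.41  0.45  2.01 -0.    0.69  1.5 ]
```

View pics/c7.png

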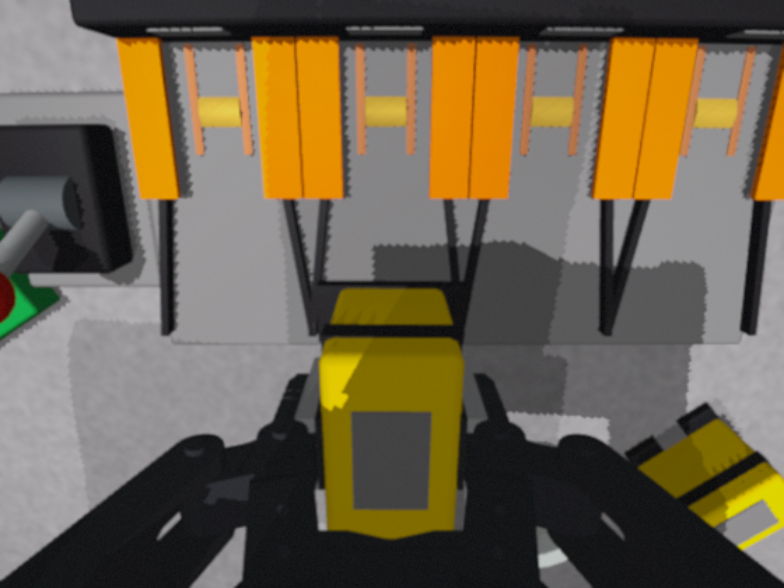

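The pack is held square over bay 2's entry. The bays' brass shows at (219,111), (386,111), (551,111) and (716,113) in the zoomed picture.

```bash
python3 - <<'E'
from h import *
c=load('w7')
P=np.array([onz(c,[x],.0175)[0] for x,a,_ in blobs(masks(c)['brass'],150,1500) if x[1]<100]);print(P.round(4))
d=P[P[:,1].argmax()]-P[P[:,1].argmin()];print(np.degrees(np.arctan2(d[1],d[0]))-90)
E
```

```text
[[0.4996 0.3452 0.0175]
 [0.5366 0.2745 0.0175]
 [0.5738 0.2039 0.0175]
 [0.6108 0.1334 0.0175]]
27.69911020050921
```

Request:
send_rows([
  [[2.5,-3,30],[0,0,0],30],
  [[0,0,30],[0,0,0],30],
  [[0,0,12],[0,0,0],30],
  [[0,0,6],[0,0,0],30],
  [[0,0,3],[0,0,0],30],
  [[0,0,1],[0,0,0],30],
  [[0,0,0.5],[0,0,0],30],
  [[0,0,0],[0,0,0],30],
  [[0,0,0],[0,0,0],30],
])

```text
time_s: 9.3
position: [0.4616, 0.2357, 0.0603]
tool_rot: [-0.0, 0.971, 0.239, 0.0]
ft_force: [-0.0, 0.7, -2.3]
finger_gap: 0.416
```

```bash
python3 - <<'E'
from h import *
plan([.5366,.2745],.059,27.7); print(ctrl.state()['ft_force'])
E
```

```text
t 9.3 pos [0.4616 0.2357 0.0603] yaw 27.66 j6 1.5 gap 0.416 tilt [0.04 0.02]
turn about tool z -0.04 then shift [84.5  0.5  1.3]  shift in present axes [84.5  0.5  1.4]
[-0.02814921  0.74136949 -2.27566888]
```

Request:
send_rows([
  [[0,0,1],[0,0,0],30],
  [[10,0,0],[0,0,0],30],
  [[10,0,0],[0,0,0],30],
  [[10,0,0],[0,0,0],30],
  [[10,0,0],[0,0,0],30],
  [[10,0,0],[0,0,0],30],
  [[0,0,0],[0,0,0],30],
])

```text
time_s: 10.0
position: [0.5071, 0.2595, 0.0589]
tool_rot: [-0.0, 0.971, 0.239, 0.0]
ft_force: [0.6, 0.1, 1.5]
finger_gap: 0.413
```

Request:
send_rows([
  [[6,0,0.3],[0,0,0],30],
  [[6,0,0],[0,0,0],30],
  [[6,0,0],[0,0,0],30],
  [[4,0,0],[0,0,0],30],
  [[4,0,0],[0,0,0],30],
  [[3,0,0],[0,0,0],30],
  [[3,0,0],[0,0,0],30],
  [[2,0,0],[0,0,0],30],
  [[0,0,0],[0,0,0],30],
  [[0,0,0],[0,0,0],30],
])

```text
time_s: 11.0
position: [0.5357, 0.2746, 0.0587]
tool_rot: [0.0, 0.971, 0.239, -0.0]
ft_force: [-3.3, -1.6, 8.6]
finger_gap: 0.408
```

```bash
python3 - <<'E'
from h import *
plan([.5366,.2745],.059,27.7); print(ctrl.state()['ft_force'])
cap('wrist','w8');c=cv2.imread('pics/w8.png');cv2.imwrite('pics/c8.png',cv2.resize(c,None,fx=1.4,fy=1.4))
E
```

```text
t 11.0 pos [0.5357 0.2746 0.0587] yaw 27.66 j6 1.51 gap 0.408 tilt [-0.01 -0.  ]
turn about tool z -0.04 then shift [ 0.7  0.5 -0.3]  shift in present axes [ 0.7  0.5 -0.3]
[-3.29712436 -1.56893283  8.61790569]
```

View pics/c8.png

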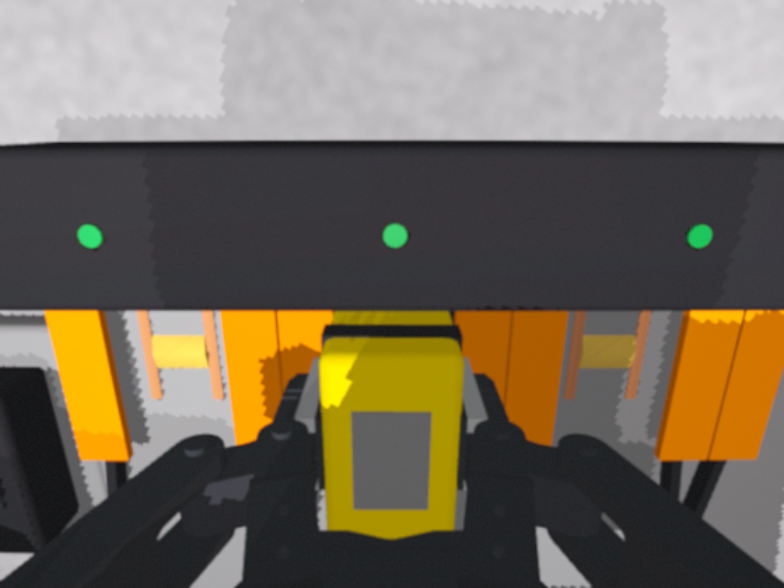

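The pack is under the lips with its front close to the housing, and the reaction is still about 3.7 N. I'll push on to the stop in small steps.

Request:
send_rows([
  [[1,0,0],[0,0,0],30],
  [[1,0,0],[0,0,0],30],
  [[0,0,0],[0,0,0],30],
])

```text
time_s: 11.35
position: [0.5363, 0.2749, 0.0588]
tool_rot: [0.0, 0.971, 0.239, -0.001]
ft_force: [-10.0, -5.9, 18.2]
finger_gap: 0.41
```

Request:
send_rows([
  [[1,0,0],[0,0,0],30],
  [[1,0,0],[0,0,0],30],
  [[0,0,0],[0,0,0],30],
])

```text
time_s: 11.65
position: [0.5372, 0.2755, 0.0588]
tool_rot: [0.0, 0.971, 0.239, -0.002]
ft_force: [-11.7, -6.1, 17.6]
finger_gap: 0.413
```

Request:
send_rows([
  [[1,0,0],[0,0,0],30],
  [[0,0,0],[0,0,0],30],
])

```text
time_s: 11.85
position: [0.5382, 0.2759, 0.0588]
tool_rot: [0.0, 0.971, 0.239, -0.002]
ft_force: [-14.7, -8.0, 22.0]
finger_gap: 0.412
```

Request:
send_rows([
  [[0,0,0],[0,0,0],52],
  [[0,0,0],[0,0,0],52],
  [[0,0,0],[0,0,0],52],
  [[0,0,-30],[0,0,0],52],
  [[0,0,-40],[0,0,0],52],
  [[-25,0,-40],[0,0,0],52],
  [[-25,0,-20],[0,0,0],52],
  [[0,0,0],[0,0,0],75],
  [[0,0,0],[0,0,0],75],
])

```text
time_s: 12.75
position: [0.4963, 0.2539, 0.189]
tool_rot: [-0.0, 0.971, 0.239, 0.001]
ft_force: [1.2, 0.2, 0.1]
finger_gap: 0.88
```

```bash
python3 - <<'E'
from h import *
plan([.4452,.0045],.2,-22); print(ctrl.state()['ft_force'])
cap('wrist','w9');c=cv2.imread('pics/w9.png');cv2.imwrite('pics/c9.png',cv2.resize(c[:300,100:500],None,fx=2,fy=2))
E
```

```text
t 12.75 pos [0.4963 0.2539 0.189 ] yaw 27.65 j6 1.51 gap 0.88 tilt [0.09 0.04]
turn about tool z 49.65 then shift [ 46.  250.4 -11. ]  shift in present axes [-161.   197.2  -11.2]
[1.23261181 0.1527289  0.12779084]
```

View pics/c9.png

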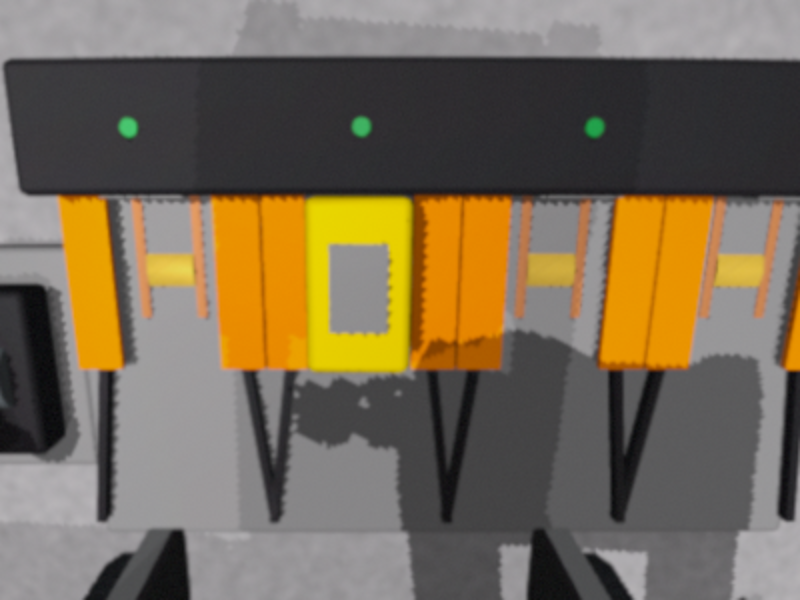

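```bash
python3 - <<'E'
from h import *
c=load('w9');q=lambda p:np.array(p)/2+[100,0]-.25
u=np.array([np.cos(np.radians(27.7)),np.sin(np.radians(27.7))])
for z in(.072,.075,.078):
    r=rect(c,q([(308,196),(412,196),(412,372),(308,372)]),z);print(z,r,(r[0]-[.5366,.2745])@u)
L=onz(c,q([(331,244),(388,244),(388,332),(331,332)]),.075)[:,:2].mean(0);print('label',L,(L-[.5366,.2745])@u)
E
```

```text
0.072 (array([0.5372, 0.2752]), 60.2, 37.1, 27.7) 0.000856625607459913
0.075 (array([0.5376, 0.2754]), 59.4, 36.6, 27.7) 0.0013037514669065541
0.078 (array([0.538 , 0.2756]), 58.7, 36.1, 27.7) 0.001750877326353319
label [0.53707761 0.27527581] 0.0007834991710827808
```

Bay 2 reads home (along-bay +0.8 to 1.3 mm, square). Next is pack B.

Request:
send_rows([
  [[0,0,-2],[0,0,8.3],70],
  [[0,0,-2],[0,0,8.3],70],
  [[0,0,-2],[0,0,8.3],70],
  [[0,0,-2],[0,0,8.3],70],
  [[0,0,-2],[0,0,8.3],70],
  [[0,0,-2],[0,0,8.2],70],
  [[9,50,0],[0,0,0],70],
  [[9,50,0],[0,0,0],70],
  [[9,50,0],[0,0,0],70],
  [[9,50,0],[0,0,0],70],
  [[9,50,0],[0,0,0],70],
  [[0,0,0],[0,0,0],70],
])

```text
time_s: 14.0
position: [0.4437, 0.0044, 0.1995]
tool_rot: [0.001, 0.981, -0.194, -0.001]
ft_force: [-1.1, 0.3, -0.1]
finger_gap: 0.818
```

```bash
python3 - <<'E'
from h import *
cap('wrist','w10')
plan([.445,.0045],.043,-22); c=cv2.imread('pics/w10.png');cv2.imwrite('pics/c10.png',cv2.resize(c[120:420,100:500],None,fx=2,fy=2))
t=load('w3');print('tape',onz(t,[(235,285)],.02))
E
```

```text
t 14.05 pos [0.4445 0.0064 0.1996] yaw -22.33 j6 1.91 gap 0.821 tilt [-0.08 -0.  ]
turn about tool z -0.33 then shift [  1.2   1.6 156.6]  shift in present axes [  1.4   1.5 156.6]
tape [[0.37437356 0.08248169 0.02      ]]
```

View pics/c10.png

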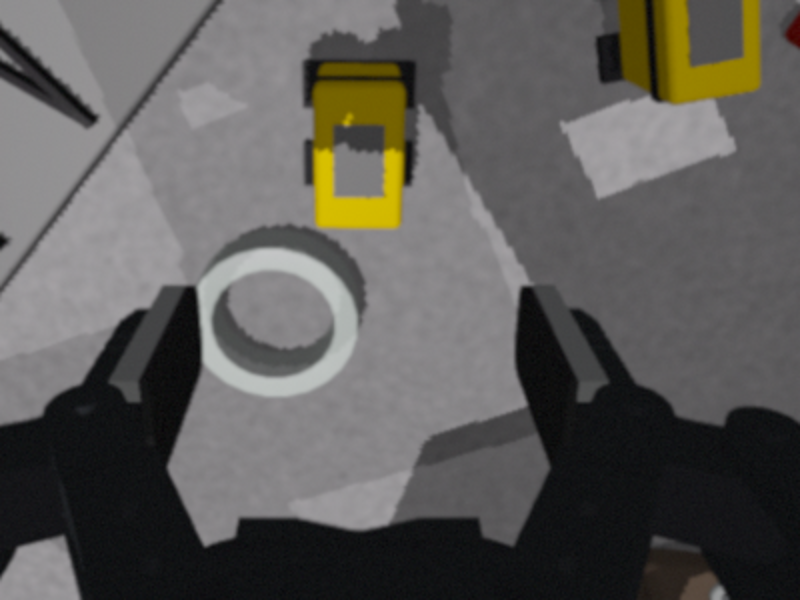

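```bash
python3 - <<'E'
from h import *
c=load('w10');q=lambda p:np.array(p)/2+[100,120]-.25
r=rect(c,q([(313,82),(406,82),(401,228),(316,228)]),.06);print(r)
t=onz(c,q([(278,322)]),.024)[0,:2]; a=np.radians(r[3]);X=np.array([[np.cos(a),np.sin(a)],[np.sin(a),-np.cos(a)]]);print('tape in pack-tool frame mm',X@(t-r[0])*1000)
plan(r[0],.043,r[3])
E
```

```text
(array([0.4421, 0.0055]), 60.5, 35.5, -22.3)
tape in pack-tool frame mm [-95.82830352 -39.45730794]
t 14.05 pos [0.4445 0.0064 0.1996] yaw -22.33 j6 1.91 gap 0.821 tilt [-0.08 -0.  ]
turn about tool z -0.03 then shift [ -1.9   1.7 156.6]  shift in present axes [ -1.7   1.6 156.6]
```

Request:
send_rows([
  [[-2,1.5,40],[0,0,0],70],
  [[0,0,40],[0,0,0],70],
  [[0,0,30],[0,0,0],70],
  [[0,0,25],[0,0,0],70],
  [[0,0,14],[0,0,0],70],
  [[0,0,7],[0,0,0],70],
  [[0,0,0],[0,0,0],30],
  [[0,0,0],[0,0,0],30],
  [[0,0,0],[0,0,0],30],
  [[0,0,0],[0,0,0],30],
  [[0,0,0],[0,0,0],30],
  [[0,0,0],[0,0,0],30],
])

```text
time_s: 15.25
position: [0.4427, 0.0084, 0.0451]
tool_rot: [-0.0, 0.982, -0.191, 0.001]
ft_force: [-0.1, 1.5, 7.8]
finger_gap: 0.413
```

Request:
send_rows([
  [[0,0,-20],[0,0,0],30],
  [[0,0,-40],[0,0,0],30],
  [[0,0,-40],[0,0,0],30],
  [[0,0,0],[0,0,-8.3],30],
  [[0,0,0],[0,0,-8.3],30],
  [[0,0,0],[0,0,-8.3],30],
  [[0,0,0],[0,0,-8.3],30],
  [[0,0,0],[0,0,-8.3],30],
  [[0,0,0],[0,0,-8.5],30],
  [[0,0,0],[0,0,0],30],
])

```text
time_s: 16.25
position: [0.442, 0.0083, 0.1447]
tool_rot: [0.0, 0.97, 0.243, 0.0]
ft_force: [-0.6, -1.1, -3.6]
finger_gap: 0.412
```

```bash
python3 - <<'E'
from h import *
plan([.4985,.1645],.0605,27.7);print(ctrl.state()['ft_force'])
E
```

```text
t 16.25 pos [0.442  0.0083 0.1447] yaw 28.12 j6 1.03 gap 0.412 tilt [ 0.01 -0.  ]
turn about tool z 0.42 then shift [ 122.6 -112.    84.2]  shift in present axes [ 123.4 -111.1   84.2]
[-0.63671916 -1.13520606 -3.57932003]
```

Request:
send_rows([
  [[31,-28,0],[0,0,0.4],30],
  [[31,-28,0],[0,0,0],30],
  [[31,-28,0],[0,0,0],30],
  [[30,-28,0],[0,0,0],30],
  [[0,0,15],[0,0,0],30],
  [[0,0,25],[0,0,0],30],
  [[0,0,20],[0,0,0],30],
  [[0,0,0],[0,0,0],30],
  [[0,0,0],[0,0,0],30],
])

```text
time_s: 17.15
position: [0.499, 0.1646, 0.0847]
tool_rot: [0.0, 0.972, 0.237, -0.0]
ft_force: [-0.1, 0.7, -3.5]
finger_gap: 0.408
```

```bash
python3 - <<'E'
from h import *
cap('wrist','w11');cap('side','s11')
plan([.4985,.1645],.0605,27.7);print(ctrl.state()['ft_force'],ctrl.state()['position'])
c=load('w11');P=np.array([onz(c,[x],.0175)[0] for x,a,_ in blobs(masks(c)['brass'],150,1500) if x[1]<100]);print(P.round(4))
E
```

```text
t 17.25 pos [0.4997 0.1647 0.0855] yaw 27.45 j6 1.35 gap 0.409 tilt [0.08 0.02]
turn about tool z -0.25 then shift [-1.2 -0.4 25. ]  shift in present axes [-1.2 -0.4 25. ]
[ 0.08755485 -0.25306815 -3.06429951] [0.49974627 0.16471661 0.08553163]
[[0.5738 0.2036 0.0175]
 [0.6108 0.1333 0.0175]]
```

Request:
send_rows([
  [[0,0,15],[0,0,0],30],
  [[0,0,6],[0,0,0],30],
  [[0,0,3],[0,0,0],30],
  [[0,0,1],[0,0,0],30],
  [[10,0,0],[0,0,0],30],
  [[10,0,0],[0,0,0],30],
  [[10,0,0],[0,0,0],30],
  [[10,0,0],[0,0,0],30],
  [[10,0,0],[0,0,0],30],
  [[0,0,0],[0,0,0],30],
])

```text
time_s: 18.25
position: [0.543, 0.1878, 0.0601]
tool_rot: [0.0, 0.971, 0.238, -0.001]
ft_force: [-10.5, -4.9, 18.6]
finger_gap: 0.414
```

Request:
send_rows([
  [[6,0,0.5],[0,0,0],30],
  [[6,0,0],[0,0,0],30],
  [[6,0,0],[0,0,0],30],
  [[4,0,0],[0,0,0],30],
  [[4,0,0],[0,0,0],30],
  [[3,0,0],[0,0,0],30],
  [[2,0,0],[0,0,0],30],
  [[2,0,0],[0,0,0],30],
  [[0,0,0],[0,0,0],30],
])

```text
time_s: 19.15
position: [0.571, 0.2025, 0.0601]
tool_rot: [0.0, 0.971, 0.238, -0.002]
ft_force: [-17.7, -7.9, 30.5]
finger_gap: 0.413
```

```bash
python3 - <<'E'
from h import *
plan([.5738,.2037],.059,27.7);print(ctrl.state()['ft_force'],ctrl.state()['position'])
E
```

```text
t 19.15 pos [0.571  0.2025 0.0601] yaw 27.56 j6 1.38 gap 0.413 tilt [-0.2  -0.07]
turn about tool z -0.14 then shift [3.  0.2 1.1]  shift in present axes [3.  0.2 1.1]
[-17.6543105   -7.92476577  30.47096675] [0.57102639 0.20245249 0.06006187]
```

Request:
send_rows([
  [[0,0,-1],[0,0,0],30],
  [[1,0,0],[0,0,0],30],
  [[1,0,0],[0,0,0],30],
  [[1,0,0],[0,0,0],30],
  [[0,0,0],[0,0,0],30],
])

```text
time_s: 19.65
position: [0.5751, 0.2043, 0.0601]
tool_rot: [0.0, 0.971, 0.238, -0.001]
ft_force: [-4.6, -3.7, 7.0]
finger_gap: 0.41
```

Request:
send_rows([
  [[1,0,0],[0,0,0],30],
  [[1,0,0],[0,0,0],30],
  [[0,0,0],[0,0,0],30],
])

```text
time_s: 19.95
position: [0.5752, 0.2044, 0.0601]
tool_rot: [0.0, 0.971, 0.238, -0.002]
ft_force: [-13.2, -10.3, 17.0]
finger_gap: 0.41
```

Request:
send_rows([
  [[1,0,0],[0,0,0],30],
  [[0,0,0],[0,0,0],30],
])

```text
time_s: 20.15
position: [0.5753, 0.2044, 0.06]
tool_rot: [0.0, 0.971, 0.238, -0.003]
ft_force: [-17.8, -13.6, 23.6]
finger_gap: 0.415
```

It stopped moving and the force rose, so it is at the stop. Release and check.

Request:
send_rows([
  [[0,0,0],[0,0,0],52],
  [[0,0,0],[0,0,0],52],
  [[0,0,0],[0,0,0],52],
  [[0,0,-30],[0,0,0],52],
  [[0,0,-40],[0,0,0],52],
  [[-25,0,-40],[0,0,0],52],
  [[-25,0,-20],[0,0,0],52],
  [[0,0,0],[0,0,0],70],
  [[0,0,0],[0,0,0],70],
])

```text
time_s: 21.05
position: [0.5342, 0.1829, 0.1906]
tool_rot: [-0.0, 0.971, 0.238, 0.001]
ft_force: [-0.6, -0.6, 0.2]
finger_gap: 0.82
```

```bash
cat >> h.py <<'E'
def tops(c,z=.075,show=None):
    h=cv2.cvtColor(c['pixels'],cv2.COLOR_RGB2HSV).astype(int); m=(h[...,0]>24)&(h[...,0]<33)&(h[...,1]>140)&(h[...,2]>70)
    for x,a,mm in blobs(cv2.morphologyEx(m.astype(np.uint8),cv2.MORPH_CLOSE,np.ones((5,5))),700):
        k=cv2.findContours(mm.astype(np.uint8),0,2)[0][0].reshape(-1,2); P=onz(c,k,z)[:,:2]; r=cv2.minAreaRect((P*1000).astype(np.float32))
        print('yellow',x,a,np.round(r[0],1),np.round(r[1],1),round(r[2],1))
E
python3 - <<'E'
from h import *
plan([.445,-.137],.2,-10)
c=cap('wrist','w12'); tops(c)
E
```

```text
t 21.05 pos [0.5342 0.1829 0.1906] yaw 27.54 j6 1.37 gap 0.82 tilt [0.1  0.03]
turn about tool z 37.54 then shift [-32.3 330.5  -9.4]  shift in present axes [-227.   242.4   -9.7]
yellow [171.1, 140.1] 4260 [539.8 270.6] [60.2 46. ] 27.6
yellow [278.9, 141.2] 3115 [574.4 204.3] [58.6 35. ] 27.6
```

Request:
send_rows([
  [[0,0,-2],[0,0,7.5],70],
  [[0,0,-2],[0,0,7.5],70],
  [[0,0,-2],[0,0,7.5],70],
  [[0,0,-2],[0,0,7.5],70],
  [[0,0,-2],[0,0,7.5],70],
  [[-4.5,47,0],[0,0,0],70],
  [[-4.5,47,0],[0,0,0],70],
  [[-4.5,47,0],[0,0,0],70],
  [[-4.5,47,0],[0,0,0],70],
  [[-4.5,47,0],[0,0,0],70],
  [[-4.5,47,0],[0,0,0],70],
  [[-4.5,47,0],[0,0,0],70],
])

```text
time_s: 22.3
position: [0.4457, -0.1376, 0.199]
tool_rot: [-0.0, 0.996, -0.087, -0.0]
ft_force: [1.1, 0.1, 0.5]
finger_gap: 0.821
```

Request:
send_rows([
  [[0,0,0],[0,0,0],70],
  [[0,0,0],[0,0,0],70],
])

```text
time_s: 22.5
position: [0.446, -0.137, 0.1991]
tool_rot: [-0.0, 0.996, -0.088, -0.001]
ft_force: [0.5, -0.6, -0.2]
finger_gap: 0.818
```

```bash
python3 - <<'E'
from h import *
c=cap('wrist','w13'); tops(c,.06); plan([.445,-.137],.045,-10)
c=cv2.imread('pics/w13.png');cv2.imwrite('pics/c13.png',cv2.resize(c[:,60:560],None,fx=1.4,fy=1.4))
E
```

```text
yellow [281.9, 192.0] 2597 [ 446.  -138.6] [35.8 67.7] 77.7
t 22.55 pos [ 0.4461 -0.136   0.1992] yaw -10.01 j6 1.38 gap 0.82 tilt [-0.06  0.03]
turn about tool z -0.01 then shift [ -0.9   1.2 154.2]  shift in present axes [ -0.8   1.2 154.2]
```

View pics/c13.png

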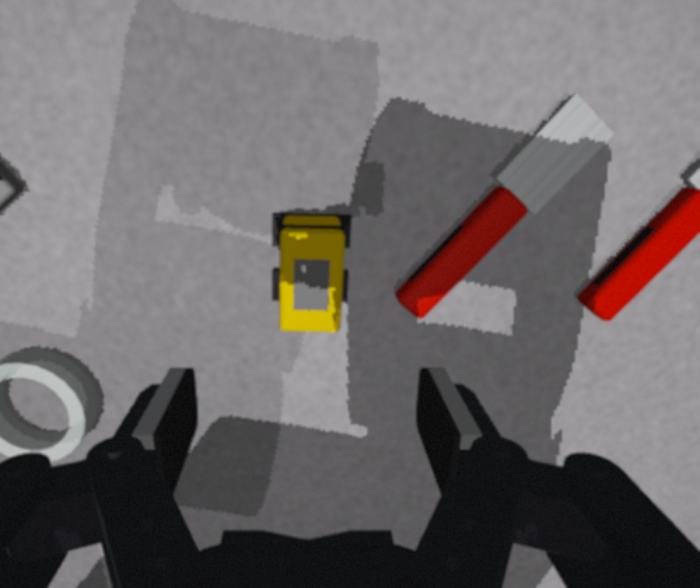

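The pack's top is at (312,280). Scraper 0's handle end, at (400,295), is close on the right, so I'll go in with the fingers opened only 54 mm.

Request:
send_rows([
  [[-3,2.5,20],[0,0,2],54],
  [[0,0,30],[0,0,0],54],
  [[0,0,30],[0,0,0],54],
  [[0,0,30],[0,0,0],54],
  [[0,0,25],[0,0,0],54],
  [[0,0,13],[0,0,0],54],
  [[0,0,6],[0,0,0],54],
  [[0,0,0],[0,0,0],30],
  [[0,0,0],[0,0,0],30],
  [[0,0,0],[0,0,0],30],
  [[0,0,0],[0,0,0],30],
  [[0,0,0],[0,0,0],30],
])

```text
time_s: 23.75
position: [0.4427, -0.1379, 0.0464]
tool_rot: [0.0, 0.995, -0.104, 0.0]
ft_force: [0.8, -0.4, -2.5]
finger_gap: 0.408
```

Request:
send_rows([
  [[0,0,-20],[0,0,0],30],
  [[0,0,-40],[0,0,0],30],
  [[0,0,-40],[0,0,0],30],
  [[0,0,0],[0,0,-8],30],
  [[0,0,0],[0,0,-8],30],
  [[0,0,0],[0,0,-8],30],
  [[0,0,0],[0,0,-8],30],
  [[0,0,0],[0,0,-7.7],30],
  [[0,0,0],[0,0,0],30],
])

```text
time_s: 24.65
position: [0.4423, -0.1379, 0.1462]
tool_rot: [0.0, 0.971, 0.241, 0.0]
ft_force: [-0.8, -0.2, -3.3]
finger_gap: 0.413
```

```bash
python3 - <<'E'
from h import *
plan([.5355,.0938],.0865,27.7);print(ctrl.state()['ft_force'])
E
```

```text
t 24.65 pos [ 0.4423 -0.1379  0.1462] yaw 27.89 j6 0.72 gap 0.413 tilt [ 0.01 -0.  ]
turn about tool z 0.19 then shift [ 190.2 -161.8   59.7]  shift in present axes [ 190.7 -161.2   59.7]
[-0.81607479 -0.22357606 -3.33545262]
```

Request:
send_rows([
  [[38,-32.4,0],[0,0,0.2],30],
  [[38,-32.4,0],[0,0,0],30],
  [[38,-32.4,0],[0,0,0],30],
  [[38,-32.4,0],[0,0,0],30],
  [[38,-32.2,0],[0,0,0],30],
  [[0,0,20],[0,0,0],30],
  [[0,0,25],[0,0,0],30],
  [[0,0,15],[0,0,0],30],
  [[0,0,0],[0,0,0],30],
  [[0,0,0],[0,0,0],30],
])

```text
time_s: 25.65
position: [0.5359, 0.0934, 0.0862]
tool_rot: [-0.0, 0.972, 0.237, -0.0]
ft_force: [0.3, -0.6, -3.1]
finger_gap: 0.411
```

```bash
python3 - <<'E'
from h import *
plan([.5355,.0938],.0614,27.7);print(ctrl.state()['ft_force'])
c=cap('wrist','w14');P=np.array([onz(c,[x],.0175)[0] for x,a,_ in blobs(masks(c)['brass'],150,1500) if x[1]<120]);print(P.round(4)); tops(c,.09)
E
```

```text
t 25.65 pos [0.5359 0.0934 0.0862] yaw 27.4 j6 1.21 gap 0.411 tilt [-0.02 -0.  ]
turn about tool z -0.3 then shift [-0.2 -0.5 24.8]  shift in present axes [-0.2 -0.5 24.8]
[ 0.27730787 -0.59342975 -3.10690488]
[[0.611  0.1327 0.0175]]
yellow [70.0, 77.5] 12094 [577.8 193.4] [49.8 35.5] 27.6
yellow [141.0, 77.1] 3233 [590.  171.6] [43.   8.1] 27.7
yellow [278.7, 217.2] 1932 [568.9 111. ] [ 9.6 30.7] 28.5
yellow [278.9, 301.7] 9606 [530.8  91.3] [69.4 38.5] 27.6
```

Request:
send_rows([
  [[0,0,15],[0,0,-0.3],30],
  [[0,0,6],[0,0,0],30],
  [[0,0,3],[0,0,0],30],
  [[0,0,0.8],[0,0,0],30],
  [[10,0,0],[0,0,0],30],
  [[10,0,0],[0,0,0],30],
  [[10,0,0],[0,0,0],30],
  [[10,0,0],[0,0,0],30],
  [[10,0,0],[0,0,0],30],
  [[0,0,0],[0,0,0],30],
])

```text
time_s: 26.7
position: [0.5818, 0.1177, 0.0614]
tool_rot: [0.0, 0.971, 0.241, 0.001]
ft_force: [1.1, -0.1, -0.6]
finger_gap: 0.412
```

Request:
send_rows([
  [[6,0,0],[0,0,0],30],
  [[6,0,0],[0,0,0],30],
  [[6,0,0],[0,0,0],30],
  [[4,0,0],[0,0,0],30],
  [[4,0,0],[0,0,0],30],
  [[3,0,0],[0,0,0],30],
  [[2,0,0],[0,0,0],30],
  [[2,0,0],[0,0,0],30],
  [[0,0,0],[0,0,0],30],
])

```text
time_s: 27.6
position: [0.6098, 0.1325, 0.0613]
tool_rot: [0.0, 0.971, 0.241, 0.0]
ft_force: [1.9, 0.8, -1.8]
finger_gap: 0.41
```

```bash
python3 - <<'E'
from h import *
plan([.6109,.133],.0614,27.7);print(ctrl.state()['ft_force'],ctrl.state()['position'])
E
```

```text
t 27.6 pos [0.6098 0.1325 0.0613] yaw 27.86 j6 1.25 gap 0.41 tilt [0.04 0.01]
turn about tool z 0.16 then shift [ 1.2  0.1 -0.1]  shift in present axes [ 1.2  0.1 -0.1]
[ 1.90938287  0.81313863 -1.79257269] [0.60976498 0.13249998 0.06125354]
```

Request:
send_rows([
  [[1,0,0.3],[0,0,0],30],
  [[1,0,0],[0,0,0],30],
  [[0,0,0],[0,0,0],30],
])

```text
time_s: 27.9
position: [0.6107, 0.1331, 0.0609]
tool_rot: [0.0, 0.971, 0.241, -0.0]
ft_force: [-4.0, -1.4, 4.5]
finger_gap: 0.411
```

Request:
send_rows([
  [[1,0,0],[0,0,0],30],
  [[1,0,0],[0,0,0],30],
  [[0,0,0],[0,0,0],30],
])

```text
time_s: 28.2
position: [0.6124, 0.1341, 0.061]
tool_rot: [-0.0, 0.971, 0.241, -0.0]
ft_force: [-5.4, -1.8, 5.2]
finger_gap: 0.413
```

Request:
send_rows([
  [[1,0,0],[0,0,0],30],
  [[1,0,0],[0,0,0],30],
  [[0,0,0],[0,0,0],30],
])

```text
time_s: 28.5
position: [0.6125, 0.1342, 0.061]
tool_rot: [0.0, 0.971, 0.241, -0.002]
ft_force: [-14.7, -10.7, 15.3]
finger_gap: 0.411
```

Request:
send_rows([
  [[0,0,0],[0,0,0],52],
  [[0,0,0],[0,0,0],52],
  [[0,0,0],[0,0,0],52],
  [[0,0,-30],[0,0,0],52],
  [[0,0,-40],[0,0,0],52],
  [[-25,0,-40],[0,0,0],52],
  [[-25,-30,-30],[0,0,0],52],
  [[0,-30,-20],[0,0,0],52],
  [[0,-30,0],[0,0,0],52],
  [[0,0,0],[0,0,0],52],
  [[0,0,0],[0,0,0],52],
])

```text
time_s: 29.6
position: [0.5283, 0.1919, 0.2211]
tool_rot: [0.0, 0.97, 0.241, 0.0]
ft_force: [1.1, 0.4, 0.2]
finger_gap: 0.611
```

```bash
python3 - <<'E'
from h import *
c=cap('wrist','w15'); tops(c);tops(c,.072); M=masks(c)
for x,a,_ in blobs(M['red'],30): print('red',x,a,onz(c,[x],.085)[0])
s=cap('side','s15')
for x,a,_ in blobs(masks(s)['red'],20): print('sred',x,a)
plan([.4997,.3452],.2,27.7)
cv2.imwrite('pics/c15.png',cv2.resize(cv2.imread('pics/w15.png')[:350],None,fx=1.4,fy=1.4))
E
```

```text
yellow [194.8, 132.6] 3172 [539.2 271.8] [59.3 43.4] 27.8
yellow [292.6, 134.2] 2507 [574.4 204.7] [58.7 35.1] 27.6
yellow [387.1, 133.7] 3476 [608.5 139.8] [60.8 45.9] 28.1
yellow [194.8, 132.6] 3172 [538.5 272.3] [60.  43.8] 27.8
yellow [292.6, 134.2] 2507 [574.1 204.4] [59.3 35.5] 27.6
yellow [387.1, 133.7] 3476 [608.6 138.8] [61.5 46.4] 28.1
red [549.7, 19.2] 789 [0.72740699 0.09009388 0.085     ]
red [4.8, 226.2] 271 [0.40280592 0.37828728 0.085     ]
red [553.5, 393.6] 245 [ 0.47770743 -0.14055641  0.085     ]
sred [352.0, 190.5] 74
sred [337.6, 205.2] 89
sred [57.4, 267.2] 480
sred [282.1, 311.0] 70
sred [153.8, 393.5] 3916
sred [78.1, 408.2] 604
t 29.7 pos [0.5286 0.191  0.2206] yaw 27.85 j6 1.38 gap 0.606 tilt [-0.01 -0.01]
turn about tool z 0.15 then shift [  46.1 -150.    20.6]  shift in present axes [  46.5 -149.9   20.6]
```

View pics/c15.png

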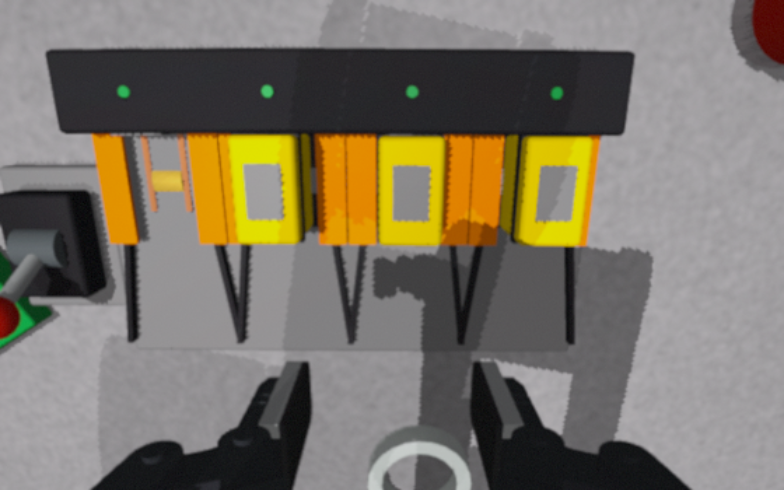

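The three packs stand flush in line at the housing in bays 2, 1 and 0 (rows 135–245 in this crop). The switch ball is at the far left, at (3,318). Next I'll measure the switch.

```bash
python3 - <<'E'
from h import *
w3,s=load('w3'),load('s15');sc=load('scene0')
T=tri([w3,s,sc],[(27,232),(282.1,311),(292.3,133.7)]); T2=tri([w3,s],[(27,232),(282.1,311)])
u=np.array([np.cos(np.radians(27.7)),np.sin(np.radians(27.7))]);v=np.array([-u[1],u[0]]);b=np.array([.4997,.3452])
for t in(T,T2): print(t.round(4),'in bay3 frame',(t[:2]-b)@u,(t[:2]-b)@v)
# block corners in w7 (zoom 1.4)
w7=load('w7')
P=onz(w7,np.array([(108,127),(130,262),(130,272)])/1.4,.04)[:,:2]; print('block',[((p-b)@u,(p-b)@v) for p in P])
p=onz(w7,np.array([(40,215),(68,205),(75,205)])/1.4,.045)[:,:2];print('pivot?',[((p-b)@u,(p-b)@v) for p in p])
E
```

```text
[0.4019 0.3816 0.0926] in bay3 frame -0.06964749709395837 0.0776918020457244
[0.402  0.381  0.0915] in bay3 frame -0.06989178438517898 0.07708360900438628
block [(np.float64(-0.006871017068264293), np.float64(0.04256738306706154)), (np.float64(-0.06884180111363825), np.float64(0.042955790096847926)), (np.float64(-0.07386697061145364), np.float64(0.043807828453122206))]
pivot? [(np.float64(-0.04501955976371534), np.float64(0.07836453309910638)), (np.float64(-0.04050653965200497), np.float64(0.06428282157549876)), (np.float64(-0.04052336572672453), np.float64(0.06103267157074152))]
```

Request:
send_rows([
  [[-11.5,-38,0],[0,0,0],20],
  [[-11.5,-38,0],[0,0,0],0],
  [[-11.5,-38,0],[0,0,0],0],
  [[-11.5,-38,0],[0,0,0],0],
  [[-11.5,-38,0],[0,0,0],0],
  [[-11.5,-37,0],[0,0,0],0],
  [[0,0,30],[0,0,0],0],
  [[0,0,40],[0,0,0],0],
  [[0,0,38],[0,0,0],0],
  [[0,0,20],[0,0,0],0],
  [[0,0,0],[0,0,0],0],
  [[0,0,0],[0,0,0],0],
], force=40)

```text
time_s: 30.9
position: [0.3618, 0.3595, 0.0929]
tool_rot: [0.0, 0.971, 0.24, -0.0]
ft_force: [0.8, -0.4, -0.3]
finger_gap: -0.0
```

```bash
python3 - <<'E'
from h import *
c=cap('wrist','w16');print(ctrl.state()['ft_force'])
u=np.array([np.cos(np.radians(27.7)),np.sin(np.radians(27.7))]);v=np.array([-u[1],u[0]]);b=np.array([.4997,.3452])
plan(b-.038*u+.0775*v,.092,27.7)
cv2.imwrite('pics/c16.png',cv2.imread('pics/w16.png'))
E
```

```text
[0.18863179 0.22211228 0.55534463]
t 30.95 pos [0.3621 0.3599 0.0936] yaw 27.81 j6 1.81 gap 0.0 tilt [0.04 0.03]
turn about tool z 0.11 then shift [77.  -0.5  1.6]  shift in present axes [77.  -0.4  1.7]
```

View pics/c16.png

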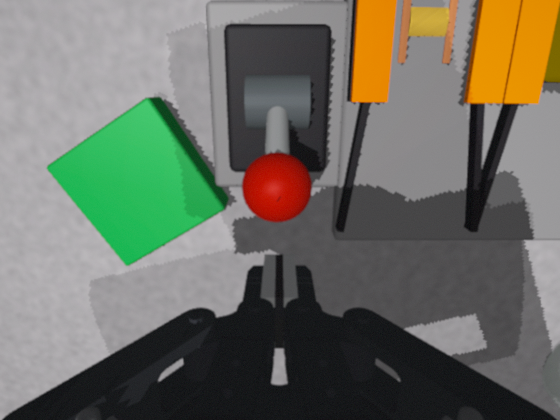

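The shut fingers are in line behind the red ball at (277,187). Push it over.

Request:
send_rows([
  [[10,0,0],[0,0,0],0],
  [[8,0,0],[0,0,0],0],
  [[8,0,0],[0,0,0],0],
  [[8,0,0],[0,0,0],0],
  [[8,0,0],[0,0,0],0],
  [[8,0,0],[0,0,0],0],
  [[8,0,0],[0,0,0],0],
  [[6,0,0],[0,0,0],0],
  [[4,0,0],[0,0,0],0],
  [[3,0,0],[0,0,0],0],
  [[0,0,0],[0,0,0],0],
])

```text
time_s: 32.05
position: [0.4243, 0.3931, 0.0928]
tool_rot: [-0.0, 0.971, 0.241, 0.0]
ft_force: [0.3, -0.4, -0.5]
finger_gap: -0.007
```

Request:
send_rows([
  [[2,0,0],[0,0,0],0],
  [[2,0,0],[0,0,0],0],
  [[0,0,0],[0,0,0],0],
])

```text
time_s: 32.35
position: [0.4277, 0.3949, 0.0929]
tool_rot: [-0.0, 0.971, 0.241, 0.0]
ft_force: [-0.7, -0.6, -0.7]
finger_gap: 0.0
```

```bash
python3 - <<'E'
from h import *
s=cap('side','s17');c=cap('wrist','w17');print(ctrl.state()['ft_force'])
for k,q in(('s',s),('w',c)):
    for x,a,_ in blobs(masks(q)['red'],20): print(k,'red',x,a)
u=np.array([np.cos(np.radians(27.7)),np.sin(np.radians(27.7))]);v=np.array([-u[1],u[0]]);b=np.array([.4997,.3452])
plan(b-.038*u+.0775*v,.092,27.7)
xs=[x for x,a,_ in blobs(masks(s)['red'],20) if 240<x[0]<300 and 270<x[1]<340]; xw=[x for x,a,_ in blobs(masks(c)['red'],300)]
for i in xs:
    for j in xw:
        t=tri([s,c],[i,j]);print(i,j,t,(t[:2]-b)@u,(t[:2]-b)@v)
E
```

```text
[ 0.18455623  0.16395411 -0.11903305]
s red [351.8, 190.4] 76
s red [337.6, 205.2] 89
s red [57.4, 267.1] 470
s red [257.7, 312.6] 64
s red [154.2, 393.8] 3891
s red [78.4, 408.9] 555
w red [278.4, 243.6] 3512
t 32.45 pos [0.4276 0.3949 0.0929] yaw 27.85 j6 1.78 gap 0.002 tilt [0. 0.]
turn about tool z 0.15 then shift [ 2.8 -0.   0.9]  shift in present axes [ 2.8 -0.   0.9]
[257.7, 312.6] [278.4, 243.6] [0.44884074 0.40639805 0.09237809] -0.016583037352575353 0.07782588006112234
```

The tip has travelled about 53 of 58 mm. I'll push until it resists.

Request:
send_rows([
  [[2,0,0],[0,0,0],0],
  [[1,0,0],[0,0,0],0],
  [[0,0,0],[0,0,0],0],
])

```text
time_s: 32.75
position: [0.4304, 0.3963, 0.0929]
tool_rot: [-0.0, 0.971, 0.241, 0.0]
ft_force: [-1.3, -0.1, -0.1]
finger_gap: 0.0
```

Request:
send_rows([
  [[1,0,0],[0,0,0],0],
  [[1,0,0],[0,0,0],0],
  [[0,0,0],[0,0,0],0],
])

```text
time_s: 33.05
position: [0.4313, 0.3967, 0.0927]
tool_rot: [0.0, 0.971, 0.241, -0.001]
ft_force: [-5.0, -2.2, 1.3]
finger_gap: 0.001
```

```bash
python3 - <<'E'
from h import *
s=cap('side','s18');c=cap('wrist','w18');print(ctrl.state()['ft_force'],ctrl.state()['joint_pos'].round(2))
b=np.array([.4997,.3452]);u=np.array([np.cos(np.radians(27.7)),np.sin(np.radians(27.7))])
i=[x for x,a,_ in blobs(masks(s)['red'],20) if 240<x[0]<300 and 270<x[1]<340][0]; j=[x for x,a,_ in blobs(masks(c)['red'],300)][0]
t=tri([s,c],[i,j]);print(t,(t[:2]-b)@u)
# scrapers from w13 and w1 : red handle masks
for k in('w1','w13'):
    q=load(k)
    for x,a,m in blobs(masks(q)['red'],300):
        P=onz(q,cv2.findContours(m.astype(np.uint8),0,2)[0][0].reshape(-1,2),.018)[:,:2]*1000;r=cv2.minAreaRect(P.astype(np.float32));print(k,x,a,np.round(r[0],1),np.round(r[1],1),round(r[2],1))
E
```

```text
[-5.14470876 -2.00905512  0.59018479] [0.69 0.6  1.88 0.   0.67 1.78]
[0.45284116 0.40855255 0.09019241] -0.012039591798192627
w1 [233.7, 61.5] 1989 [ 427.5 -235.3] [23.3 96.9] 39.6
w1 [330.0, 119.3] 1704 [ 405.4 -358.1] [23.1 97.4] 42.5
w13 [390.3, 179.3] 2754 [ 430.8 -232.5] [26.1 97.1] 39.3
w13 [522.8, 182.3] 2718 [ 408.3 -354.2] [30.  96.6] 43.0
```

The lever is at its stop (tip moved 58 mm, 5 N reaction). Now back off, lift, turn towards the rack and look into its mouth.

Request:
send_rows([
  [[-15,0,-5],[0,0,0],0],
  [[-15,0,-35],[0,0,0],0],
  [[0,0,-40],[0,0,-8.2],40],
  [[0,0,-40],[0,0,-8.2],60],
  [[0,0,-40],[0,0,-8.2],60],
  [[0,0,0],[0,0,-8.2],60],
  [[0,0,0],[0,0,-8.2],60],
  [[0,0,0],[0,0,-8.2],60],
  [[0,0,0],[0,0,-8.2],60],
  [[0,0,0],[0,0,-8.2],60],
  [[0,0,0],[0,0,-8.2],60],
  [[0,0,0],[0,0,-8.2],60],
])

```text
time_s: 34.35
position: [0.4058, 0.3833, 0.2531]
tool_rot: [0.0, 0.572, 0.82, 0.0]
ft_force: [-0.5, 0.6, -1.1]
finger_gap: 0.7
```

Request:
send_rows([
  [[0,0,0],[0,0,-8.2],60],
  [[0,0,0],[0,0,-8.2],60],
  [[0,0,0],[0,0,-8.2],60],
  [[0,0,0],[0,0,0],60],
])

```text
time_s: 34.75
position: [0.4057, 0.3833, 0.2531]
tool_rot: [0.0, 0.386, 0.923, 0.0]
ft_force: [-0.2, 0.4, -1.2]
finger_gap: 0.7
```

```bash
python3 - <<'E'
from h import *
plan([.65,-.225],.25,135);print(ctrl.state()['joint_pos'].round(2))
E
```

```text
t 34.75 pos [0.4057 0.3833 0.2531] yaw 134.62 j6 -0.08 gap 0.7 tilt [0.04 0.03]
turn about tool z -0.38 then shift [-602.9 -257.4    3.1]  shift in present axes [-604.6 -253.4    3. ]
[ 0.7   0.35  1.81 -0.    0.98 -0.08]
```

Request:
send_rows([
  [[-40,-17,0],[0,0,0],60],
  [[-40,-17,0],[0,0,0],60],
  [[-40,-17,0],[0,0,0],60],
  [[-40,-17,0],[0,0,0],60],
  [[-40,-17,0],[0,0,0],60],
  [[-40,-17,0],[0,0,0],60],
  [[-40,-17,0],[0,0,0],60],
  [[-40,-17,0],[0,0,0],60],
  [[-40,-17,0],[0,0,0],60],
  [[-40,-17,0],[0,0,0],60],
  [[-40,-17,0],[0,0,0],60],
  [[-40,-17,0],[0,0,0],60],
])

```text
time_s: 35.95
position: [0.5966, -0.1043, 0.2531]
tool_rot: [0.0, 0.39, 0.921, 0.0]
ft_force: [0.6, 1.2, 0.7]
finger_gap: 0.699
```

Request:
send_rows([
  [[-40,-17,0],[0,0,0],60],
  [[0,0,0],[0,0,0],60],
  [[0,0,0],[0,0,0],60],
])

```text
time_s: 36.25
position: [0.6119, -0.1438, 0.2526]
tool_rot: [-0.0, 0.39, 0.921, 0.0]
ft_force: [-0.2, -0.0, -0.7]
finger_gap: 0.706
```

```bash
python3 - <<'E'
from h import *
cap('wrist','w20')
plan([.65,-.225],.25,135)
E
```

```text
t 36.3 pos [ 0.6116 -0.1428  0.2527] yaw 134.24 j6 -1.05 gap 0.698 tilt [-0.02  0.02]
turn about tool z -0.76 then shift [-85.3 -31.    2.7]  shift in present axes [-85.7 -29.9   2.6]
```

Request:
send_rows([
  [[40,0,30],[0,0,0],60],
  [[40,0,30],[0,0,0],60],
  [[0,0,30],[0,0,0],60],
  [[0,0,0],[0,0,0],60],
  [[0,0,0],[0,0,0],60],
])

```text
time_s: 36.8
position: [0.5563, -0.0851, 0.1636]
tool_rot: [0.0, 0.387, 0.922, 0.0]
ft_force: [0.1, -0.9, 0.4]
finger_gap: 0.709
```

```bash
python3 - <<'E'
from h import *
cap('wrist','w21')
plan([.65,-.225],.25,135)
a,b=[cv2.imread(f'pics/w2{i}.png') for i in(0,1)]
cv2.imwrite('pics/c21.png',np.vstack([cv2.resize(x[:300],None,fx=1.2,fy=1.0) if 0 else x[:300] for x in(a,b)]))
E
```

```text
t 36.85 pos [ 0.557  -0.0855  0.1643] yaw 134.45 j6 -0.98 gap 0.705 tilt [ 0.1  -0.02]
turn about tool z -0.55 then shift [-164.3  -32.9  -85.7]  shift in present axes [-164.8  -31.2  -85.5]
```

View pics/c21.png

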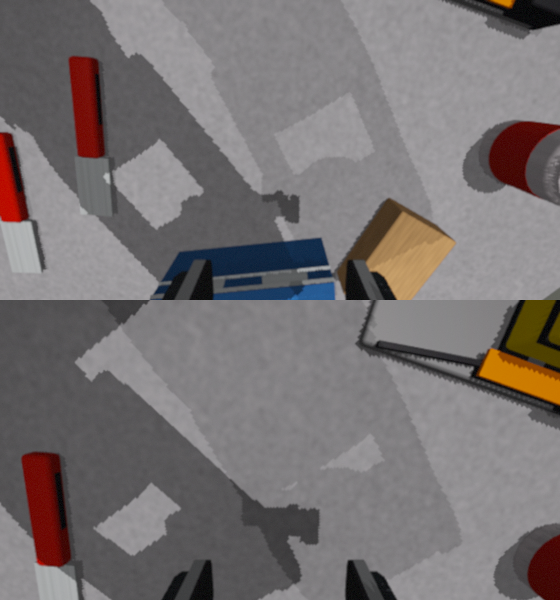

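The camera looks back under the fingers. The first frame shows the rack face with slits at (243,281) and (320,273), partly hidden by the fingers. I'll move closer over the rack so that the face sits higher in the picture.

Request:
send_rows([
  [[0,0,-40],[0,0,0],60],
  [[-30,-5,-40],[0,0,0],60],
  [[-40,-5,-10],[0,0,0],60],
  [[-40,-5,0],[0,0,0],60],
  [[-40,-5,0],[0,0,0],60],
  [[0,0,0],[0,0,0],60],
  [[0,0,0],[0,0,0],60],
])

```text
time_s: 37.55
position: [0.6473, -0.2078, 0.254]
tool_rot: [0.001, 0.388, 0.922, 0.0]
ft_force: [-0.8, -0.3, -0.8]
finger_gap: 0.704
```

```bash
python3 - <<'E'
from h import *
cap('wrist','w22')
plan([.65,-.225],.25,135)
a=cv2.imread('pics/w22.png');cv2.imwrite('pics/c22.png',cv2.resize(a[150:350,100:500],None,fx=2,fy=2,interpolation=cv2.INTER_CUBIC))
E
```

```text
t 37.6 pos [ 0.6467 -0.2069  0.2538] yaw 134.39 j6 -1.13 gap 0.702 tilt [ 0.06 -0.01]
turn about tool z -0.61 then shift [-15.1 -10.4   3.8]  shift in present axes [-15.2 -10.3   3.8]
```

View pics/c22.png

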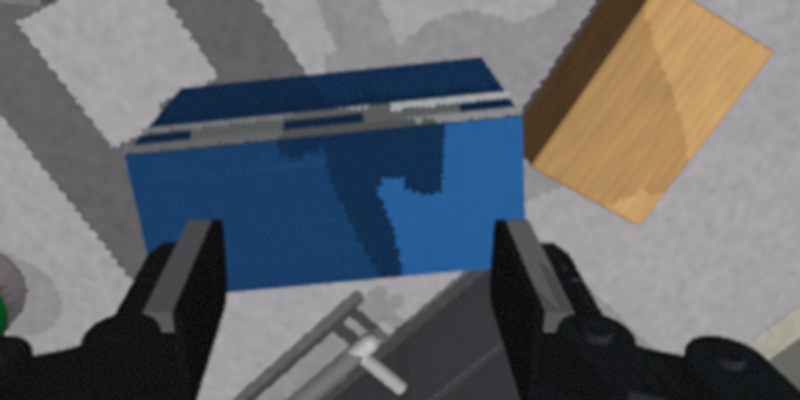

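The face is clear here. The front top edge runs (128,153)–(523,116). The blue stretches between the slits are at x 140–190, 285–362 and 460–512, so the slit mouths are at about (237,130) and (411,112). That was the last picture I can view, so the rest is numeric.

```bash
python3 - <<'E'
from h import *
c,d=load('w22'),load('w20')
h=cv2.cvtColor(c['pixels'],cv2.COLOR_RGB2HSV).astype(int)
S=h[...,1]
pts=[]
for x in range(175,360):
    y0=int(150+(153-(x-114)*2*37/395)/2/1)  # not used precisely
    yy=round(226.5-(x-164)*18.5/197.5)
    col=S[yy-8:yy+9,x]; k=np.argmax(np.diff(col.astype(float))); pts.append((x,yy-8+k+.5))
pts=np.array(pts); 
l=cv2.fitLine(pts.astype(np.float32),cv2.DIST_HUBER,0,.01,.01).ravel(); print('edge line',l)
f=lambda x:[x,l[3]+(x-l[2])*l[1]/l[0]]
TL,TR=onz(c,[f(164),f(361.5)],.1)[:,:2]; e=TR-TL; print(TL,TR,np.linalg.norm(e),np.degrees(np.arctan2(e[1],e[0])))
q=lambda p:np.array(p)/2+[100,150]
back=onz(c,q([(228,291),(490,268)]),.1)[:,:2];e2=back[1]-back[0];n=np.array([-e[1],e[0]])/np.linalg.norm(e);print('back dir',np.degrees(np.arctan2(e2[1],e2[0])),'depth',(back-TL)@n)
for n_,a,b in(('TR',q((523,116)),(334,281)),('segR left',q((460,106)),(308,275)),('mid L',q((285,123)),(225,282)),('mid R',q((362,117)),(262,279))):
    print(n_,tri([c,d],[a,b]).round(4))
for n_,p in(('segL right',(190,135)),('midL',(285,123)),('midR',(362,118)),('segR left',(460,105))): print(n_,onz(c,[q(p)],.085)[0].round(4))
np.save('pics/S.npy',S)
# print grey profile down through columns of slit centres and mid segment
for x in(218,262,305): print(x,[tuple(map(int,c['pixels'][y,x])) for y in range(196,226)])
E
```

```text
edge line [ 9.9497670e-01 -1.0010698e-01  2.6782275e+02  2.1656718e+02]
[ 0.59995942 -0.2987087 ] [ 0.7075498 -0.1681942] 0.1691440908194849 50.49933973320287
back dir 50.12820434954021 depth [-0.07175949 -0.07253995]
TR [ 0.7092 -0.1692  0.0961]
segR left [ 0.6918 -0.1859  0.0847]
mid L [ 0.6414 -0.2464  0.0838]
mid R [ 0.6651 -0.2208  0.0813]
segL right [ 0.6146 -0.2801  0.085 ]
midL [ 0.6412 -0.2461  0.085 ]
midR [ 0.664  -0.2204  0.085 ]
segR left [ 0.6907 -0.1858  0.085 ]
218 [(19, 40, 68), (23, 44, 69), (13, 39, 66), (13, 37, 65), (17, 38, 64), (21, 40, 66), (17, 38, 65), (20, 39, 64), (18, 37, 63), (12, 37, 62), (18, 38, 65), (18, 38, 64), (45, 57, 76), (87, 90, 97), (108, 109, 110), (100, 102, 102), (89, 91, 91), (87, 88, 89), (87, 89, 90), (88, 88, 90), (90, 92, 93), (94, 94, 95), (95, 98, 97), (98, 101, 100), (97, 100, 100), (79, 85, 95), (43, 64, 93), (26, 62, 100), (23, 60, 102), (26, 61, 102)]
262 [(14, 41, 74), (16, 40, 71), (18, 38, 68), (17, 38, 64), (15, 36, 63), (16, 38, 62), (17, 37, 63), (21, 39, 64), (47, 55, 70), (71, 77, 83), (86, 89, 90), (81, 83, 87), (58, 65, 76), (31, 44, 67), (15, 37, 63), (17, 34, 61), (42, 51, 69), (66, 70, 77), (79, 81, 81), (78, 79, 79), (72, 76, 81), (50, 59, 75), (27, 47, 76), (19, 42, 74), (24, 46, 77), (21, 45, 76), (22, 46, 77), (22, 48, 81), (22, 49, 82), (18, 46, 78)]
305 [(21, 42, 74), (18, 39, 69), (20, 39, 65), (60, 67, 81), (124, 126, 131), (157, 158, 159), (154, 156, 156), (126, 129, 130), (97, 100, 100), (89, 91, 90), (88, 90, 90), (94, 95, 95), (97, 99, 101), (97, 97, 98), (84, 84, 85), (77, 78, 81), (67, 72, 79), (41, 55, 76), (20, 46, 76), (18, 46, 76), (21, 46, 78), (16, 45, 76), (23, 47, 79), (17, 45, 75), (21, 48, 78), (16, 45, 76), (21, 47, 77), (19, 45, 77), (23, 48, 79), (22, 47, 78)]
```

Request:
send_rows([
  [[0,0,0],[0,0,4.8],60],
  [[25,-45,0],[0,0,0],60],
  [[27,-47,0],[0,0,0],60],
  [[27,-47,0],[0,0,0],60],
  [[27,-47,20],[0,0,0],60],
  [[0,0,30],[0,0,0],60],
  [[0,0,24],[0,0,0],60],
  [[0,0,0],[0,0,0],60],
  [[0,0,0],[0,0,0],60],
])

```text
time_s: 38.5
position: [0.4528, -0.2403, 0.1823]
tool_rot: [0.0, 0.425, 0.905, 0.0]
ft_force: [0.0, 0.3, -0.2]
finger_gap: 0.7
```

```bash
cat >> h.py <<'E'
def red(c,z=.018,amin=800):
    out=[]
    for x,a,m in blobs(cv2.morphologyEx(masks(c)['red'].astype(np.uint8),cv2.MORPH_CLOSE,np.ones((5,5))),amin):
        k=cv2.findContours(m.astype(np.uint8),0,2)[0][0].reshape(-1,2)
        P=onz(c,k,z)[:,:2]*1000; r=cv2.minAreaRect(P.astype(np.float32)); (w,hh),a_=r[1],r[2]
        ang=(a_+(90 if w<hh else 0)+90)%180-90; dv=np.array([np.cos(np.radians(ang)),np.sin(np.radians(ang))])
        if dv[0]<0: dv=-dv
        print('red',x,a,'centre',np.round(r[0],1),'size',np.round(sorted(r[1]),1),'ang',round(ang,1),'grip',np.round(np.array(r[0])+12*dv,1),'bbox',k.min(0),k.max(0))
E
python3 - <<'E'
from h import *
c=cap('wrist','w23'); red(c); red(c,.015); plan([.436,-.244],.024,129.6)
s=load('scene0');print('lime',onz(s,[(184,322)],0)); print(ctrl.tip_reach)
E
```

```text
red [259.4, 160.1] 3084 centre [ 427.6 -233.8] size [22.7 96.8] ang -50.5 grip [ 435.2 -243. ] bbox [245 104] [273 218]
red [154.6, 243.5] 2435 centre [ 404.9 -355.3] size [ 25.9 100.5] ang -48.1 grip [ 413.  -364.2] bbox [135 197] [172 297]
red [259.4, 160.1] 3084 centre [ 427.8 -234.4] size [23.  97.9] ang -50.5 grip [ 435.5 -243.6] bbox [245 104] [273 218]
red [154.6, 243.5] 2435 centre [ 405.  -357.2] size [ 26.1 101.5] ang -48.1 grip [ 413.  -366.1] bbox [135 197] [172 297]
t 38.55 pos [ 0.4533 -0.2407  0.1827] yaw 129.69 j6 -1.24 gap 0.7 tilt [ 0.06 -0.04]
turn about tool z 0.09 then shift [  8.5 -15.4 158.7]  shift in present axes [  8.7 -15.5 158.7]
lime [[ 0.57594226 -0.47978415  0.        ]]
0.022
```

Request:
send_rows([
  [[9,-15.5,20],[0,0,0],50],
  [[0,0,40],[0,0,0],50],
  [[0,0,40],[0,0,0],50],
  [[0,0,30],[0,0,0],50],
  [[0,0,0],[0,0,0],50],
  [[0,0,0],[0,0,0],50],
])

```text
time_s: 39.15
position: [0.4357, -0.2439, 0.0525]
tool_rot: [0.0, 0.425, 0.905, -0.0]
ft_force: [0.4, -0.0, 0.4]
finger_gap: 0.586
```

```bash
python3 - <<'E'
from h import *
plan([.4355,-.2435],.024,129.5)
a,b,s=load('w23'),load('w13'),load('s15')
print(tri([a,b],[(259.4,160.1),(390.3,179.3)]),tri([a,s],[(259.4,160.1),(337.6,205.2)]))
c=cap('wrist','w24'); red(c)
E
```

```text
t 39.15 pos [ 0.4357 -0.2439  0.0525] yaw 129.68 j6 -1.26 gap 0.586 tilt [ 0.02 -0.01]
turn about tool z 0.18 then shift [ 0.4  0.1 28.5]  shift in present axes [ 0.4  0.1 28.5]
[ 0.42730543 -0.23653245  0.00447062] [ 0.42503464 -0.23191293  0.01518091]
red [276.8, 222.8] 8797 centre [ 427.  -233.5] size [23.  98.4] ang -50.3 grip [ 434.7 -242.8] bbox [252 132] [302 319]
red [95.6, 301.5] 2123 centre [ 381.6 -326.6] size [29.2 35.3] ang -47.4 grip [ 389.8 -335.5] bbox [ 70 278] [124 336]
```

Request:
send_rows([
  [[0,0,15],[0,0,0],50],
  [[0,0,9],[0,0,0],50],
  [[0,0,4],[0,0,0],50],
  [[0,0,0],[0,0,0],15],
  [[0,0,0],[0,0,0],15],
  [[0,0,0],[0,0,0],15],
  [[0,0,0],[0,0,0],15],
  [[0,0,0],[0,0,0],15],
  [[0,0,0],[0,0,0],15],
], force=90)

```text
time_s: 40.1
position: [0.4352, -0.2439, 0.0243]
tool_rot: [0.0, 0.425, 0.905, -0.0]
ft_force: [-1.0, 1.9, 10.3]
finger_gap: 0.259
```

Request:
send_rows([
  [[0,0,-20],[0,0,0],15],
  [[0,0,-30],[0,0,0],15],
  [[0,0,-26],[0,0,0],15],
  [[0,0,0],[0,0,-5],15],
  [[0,0,0],[0,0,-5.8],15],
  [[0,0,0],[0,0,0],15],
  [[0,0,0],[0,0,0],15],
])

```text
time_s: 40.8
position: [0.4349, -0.2437, 0.0996]
tool_rot: [0.0, 0.34, 0.941, -0.0]
ft_force: [0.3, -0.0, -1.7]
finger_gap: 0.256
```

```bash
python3 - <<'E'
from h import *
s=np.array([.7716,-.6361]);A=np.array([.6275,-.2641])
c=cap('wrist','w25');plan(A-.121*s,.1,140.5);print(ctrl.state()['ft_force']); red(c,.1); red(c,.094)
E
```

```text
t 40.85 pos [ 0.4349 -0.2437  0.0995] yaw 140.29 j6 -1.45 gap 0.255 tilt [-0.  0.]
turn about tool z -0.21 then shift [-40.6 106.8  -0.5]  shift in present axes [-40.2 107.   -0.5]
[ 0.68396455 -0.41718016 -1.62948728]
red [278.8, 245.5] 11975 centre [ 422.7 -232.2] size [21.9 93.4] ang -39.6 grip [ 431.9 -239.9] bbox [249 141] [309 358]
red [121.2, 274.4] 4139 centre [ 391.  -287.3] size [15.7 58.2] ang -47.5 grip [ 399.1 -296.2] bbox [102 218] [143 342]
red [278.8, 245.5] 11975 centre [ 425.1 -234.3] size [23.  98.1] ang -39.6 grip [ 434.4 -241.9] bbox [249 141] [309 358]
red [121.2, 274.4] 4139 centre [ 391.9 -292.1] size [16.4 61.1] ang -47.5 grip [ 400.  -300.9] bbox [102 218] [143 342]
```

Request:
send_rows([
  [[-10,27,-0.3],[0,0,-0.2],15],
  [[-10,27,0],[0,0,0],15],
  [[-10,27,0],[0,0,0],15],
  [[-10,26,0],[0,0,0],15],
  [[0,0,0],[0,0,0],15],
  [[0,0,0],[0,0,0],15],
  [[0,0,0],[0,0,0],15],
])

```text
time_s: 41.55
position: [0.5328, -0.1866, 0.0994]
tool_rot: [-0.001, 0.337, 0.941, -0.0]
ft_force: [-0.9, 0.4, -0.7]
finger_gap: 0.255
```

```bash
python3 - <<'E'
from h import *
s=np.array([.7716,-.6361]);A=np.array([.6275,-.2641])
c=cap('wrist','w26');plan(A-.046*s,.1003,140.5);print(ctrl.state()['ft_force']); red(c,.0945)
# blade tip & rack lip edges: saturation along the tool axis in the picture
h=cv2.cvtColor(c['pixels'],cv2.COLOR_RGB2HSV).astype(int)
d=np.array([-s[1],s[0]])
T=ctrl.state()['position'][:2]
P=np.array([[*(T+t*s),.085] for t in np.arange(.03,.15,.006)]);uv=proj(c,P)
print([(round(t*1000),uv[i].round().astype(int).tolist(),h[int(uv[i][1]),int(uv[i][0])].tolist()) for i,t in enumerate(np.arange(.03,.15,.006)) if 0<=uv[i][1]<420])
# lateral profile across the blade
for t in(.06,.09):
    uv=proj(c,[[*(T+t*s+w*d),.085] for w in np.arange(-.03,.0301,.002)]);print(t,[h[int(q[1]),int(q[0])].tolist()[1:] for q in uv if 0<=q[1]<420])
E
```

```text
t 41.6 pos [ 0.5328 -0.1867  0.0995] yaw 140.58 j6 -1.27 gap 0.253 tilt [-0.05  0.02]
turn about tool z 0.08 then shift [-76.3   0.5  -0.8]  shift in present axes [-76.3   0.4  -0.9]
[-0.60022416  0.37798823 -1.93687655]
red [278.7, 245.2] 11985 centre [ 522.6 -176.8] size [22.9 97.5] ang -39.2 grip [ 531.9 -184.4] bbox [248 141] [309 358]
[(30, [276, 335], [2, 239, 98]), (36, [276, 346], [4, 235, 100]), (42, [276, 356], [2, 242, 99]), (48, [276, 366], [105, 11, 93]), (54, [276, 375], [110, 8, 94]), (60, [276, 385], [120, 4, 70]), (66, [276, 394], [132, 51, 25]), (72, [276, 403], [102, 61, 21]), (78, [276, 411], [100, 35, 22]), (84, [276, 420], [120, 22, 23])]
0.06 [[74, 24], [24, 21], [15, 17], [35, 22], [85, 21], [64, 20], [51, 25], [64, 20], [53, 24], [41, 25], [49, 21], [35, 22], [31, 25], [34, 30], [10, 49], [4, 70], [7, 74], [4, 60], [7, 37], [32, 24], [32, 24], [32, 24], [46, 22], [70, 22], [46, 22], [53, 24], [20, 26], [55, 23], [24, 21], [46, 22], [20, 25]]
0.09 []
```

Request:
send_rows([
  [[-10,0.5,-0.8],[0,0,0],15],
  [[-7,0,0],[0,0,0],15],
  [[-5,0,0],[0,0,0],15],
  [[-5,0,0],[0,0,0],15],
  [[-5,0,0],[0,0,0],15],
  [[0,0,0],[0,0,0],15],
])

```text
time_s: 42.2
position: [0.5594, -0.2068, 0.1005]
tool_rot: [0.0, 0.337, 0.942, -0.0]
ft_force: [0.0, 0.0, -1.2]
finger_gap: 0.253
```

Request:
send_rows([
  [[-5,0,0],[0,0,0],15],
  [[-5,0,0],[0,0,0],15],
  [[-5,0,0],[0,0,0],15],
  [[0,0,0],[0,0,0],15],
])

```text
time_s: 42.6
position: [0.5711, -0.2164, 0.1006]
tool_rot: [0.0, 0.337, 0.942, -0.0]
ft_force: [0.6, -0.2, -1.1]
finger_gap: 0.254
```

```bash
python3 - <<'E'
from h import *
s=np.array([.7716,-.6361]);A=np.array([.6275,-.2641])
c=cap('wrist','w27');plan(A-.046*s,.1003,140.5);st=ctrl.state();print(st['ft_force'],st['moment']); red(c,.0945)
E
```

```text
t 42.65 pos [ 0.5707 -0.2161  0.1005] yaw 140.65 j6 -1.3 gap 0.255 tilt [ 0.01 -0.  ]
turn about tool z 0.15 then shift [-28.4  -0.9   0.2]  shift in present axes [-28.4  -1.    0.2]
[-0.24604665  0.5289541  -1.86216654] [ 0.00127226 -0.05851811  0.02311608]
red [278.7, 245.4] 12003 centre [ 561.5 -207.1] size [23.1 98.4] ang -39.3 grip [ 570.8 -214.7] bbox [248 141] [309 358]
```

No contact with the tip about 30 mm in. Continue.

Request:
send_rows([
  [[-5,-0.5,0],[0,0,0],15],
  [[-5,0,0],[0,0,0],15],
  [[-5,0,0],[0,0,0],15],
  [[-4,0,0],[0,0,0],15],
  [[-4,0,0],[0,0,0],15],
  [[-2,0,0],[0,0,0],15],
  [[0,0,0],[0,0,0],15],
])

```text
time_s: 43.35
position: [0.5896, -0.2323, 0.1004]
tool_rot: [0.0, 0.337, 0.942, 0.0]
ft_force: [0.7, 0.7, -1.9]
finger_gap: 0.254
```

Request:
send_rows([
  [[-1,0,0],[0,0,0],15],
  [[-1,0,0],[0,0,0],15],
  [[-1,0,0],[0,0,0],15],
  [[0,0,0],[0,0,0],15],
])

```text
time_s: 43.75
position: [0.5919, -0.2341, 0.1005]
tool_rot: [0.0, 0.337, 0.942, -0.0]
ft_force: [-1.0, -0.4, -2.0]
finger_gap: 0.256
```

Request:
send_rows([
  [[-1,0,0],[0,0,0],15],
  [[-1,0,0],[0,0,0],15],
  [[0,0,0],[0,0,0],15],
])

```text
time_s: 44.05
position: [0.5922, -0.2345, 0.1001]
tool_rot: [-0.001, 0.337, 0.942, 0.0]
ft_force: [-5.1, 5.6, 0.2]
finger_gap: 0.258
```

Request:
send_rows([
  [[-1,0,0],[0,0,0],15],
  [[-1,0,0],[0,0,0],15],
  [[0,0,0],[0,0,0],15],
])

```text
time_s: 44.35
position: [0.5923, -0.2347, 0.0996]
tool_rot: [-0.003, 0.337, 0.942, 0.001]
ft_force: [-10.7, 11.8, 3.3]
finger_gap: 0.255
```

```bash
python3 - <<'E'
from h import *
c=cap('wrist','w28');plan([.592,-.2348],.1003,140.5); red(c,.0945)
E
```

```text
t 44.4 pos [ 0.5923 -0.2347  0.0996] yaw 140.66 j6 -1.31 gap 0.254 tilt [-0.31  0.18]
turn about tool z 0.16 then shift [ 0.1 -0.3 -0.7]  shift in present axes [ 0.1 -0.3 -0.7]
red [278.7, 246.0] 12032 centre [ 582.3 -225.2] size [22.9 98. ] ang -39.1 grip [ 591.6 -232.7] bbox [248 141] [308 359]
```

Request:
send_rows([
  [[1,0,0],[0,0,0],15],
  [[0,0,0],[0,0,0],45],
  [[0,0,0],[0,0,0],45],
  [[0,0,0],[0,0,0],45],
  [[0,0,-20],[0,0,0],45],
  [[0,0,-40],[0,0,0],45],
  [[0,0,-40],[0,0,0],45],
  [[0,0,0],[0,0,0],60],
  [[0,0,0],[0,0,0],60],
])

```text
time_s: 45.3
position: [0.5947, -0.2363, 0.2017]
tool_rot: [0.001, 0.337, 0.942, -0.0]
ft_force: [-0.1, -0.1, -1.4]
finger_gap: 0.705
```

```bash
python3 - <<'E'
from h import *
c=cap('wrist','w29'); red(c,.0945);red(c,.09); s=cap('side','s29'); red(s,.094,40);red(s,.018,40)
plan([.4135,-.366],.18,132)
E
```

```text
red [30.8, 101.2] 3566 centre [ 439.7 -312.2] size [22.6 72.9] ang -47.2 grip [ 447.9 -321. ] bbox [11 42] [ 52 160]
red [278.2, 180.5] 4357 centre [ 581.5 -224.9] size [22.1 95.5] ang -38.5 grip [ 590.9 -232.4] bbox [261 114] [294 249]
red [30.8, 101.2] 3566 centre [ 437.9 -314.7] size [23.  74.4] ang -47.2 grip [ 446.  -323.5] bbox [11 42] [ 52 160]
red [278.2, 180.5] 4357 centre [ 582.5 -225.7] size [22.6 97.4] ang -38.5 grip [ 591.9 -233.2] bbox [261 114] [294 249]
red [540.5, 111.0] 232 centre [ -330.8 -1428.9] size [ 67.5 809. ] ang 78.0 grip [ -328.4 -1417.1] bbox [532  94] [549 136]
red [296.9, 182.0] 89 centre [ 564.9 -196.7] size [25.1 95.6] ang -44.7 grip [ 573.5 -205.1] bbox [289 176] [304 189]
red [351.6, 189.8] 47 centre [ 378.7 -212.8] size [16.3 80.6] ang -50.0 grip [ 386.5 -222. ] bbox [345 185] [359 196]
red [57.2, 267.4] 482 centre [965.4 446.3] size [ 55.2 236.3] ang -79.2 grip [967.7 434.5] bbox [ 29 238] [ 95 299]
red [256.1, 313.0] 66 centre [450.9 409.5] size [17.4 23.8] ang -66.8 grip [455.6 398.5] bbox [252 309] [260 317]
red [152.7, 393.2] 4164 centre [541.
[... 506 characters left out ...]
.0 grip [ 408.6 -360.1] bbox [345 185] [359 196]
red [57.2, 267.4] 482 centre [1054.4  383.2] size [ 61.5 263.3] ang -79.2 grip [1056.6  371.4] bbox [ 29 238] [ 95 299]
red [256.1, 313.0] 66 centre [481.3 342.2] size [19.4 26.5] ang -66.8 grip [486.  331.2] bbox [252 309] [260 317]
red [152.7, 393.2] 4164 centre [581.6 636.4] size [125.6 290.3] ang 0.2 grip [593.6 636.4] bbox [ 90 355] [219 419]
red [76.8, 407.8] 817 centre [701.2 686.1] size [75.5 84.4] ang 22.9 grip [712.3 690.8] bbox [ 52 384] [ 97 419]
t 45.4 pos [ 0.5937 -0.2358  0.1997] yaw 140.65 j6 -1.31 gap 0.704 tilt [-0.05  0.02]
turn about tool z 8.65 then shift [  23.8 -221.    19.7]  shift in present axes [  56.7 -214.9   19.8]
```

Scraper 0 stays seated. Now scraper 1.

Request:
send_rows([
  [[0,0,0],[0,0,8.5],60],
  [[5,-44,0],[0,0,0],60],
  [[5,-44,0],[0,0,0],60],
  [[5,-44,0],[0,0,0],60],
  [[5,-44,0],[0,0,0],60],
  [[4,-45,0],[0,0,0],60],
  [[0,0,20],[0,0,0],60],
  [[0,0,0],[0,0,0],60],
  [[0,0,0],[0,0,0],60],
])

```text
time_s: 46.3
position: [0.4139, -0.3659, 0.1797]
tool_rot: [-0.001, 0.406, 0.914, 0.0]
ft_force: [-0.3, -0.6, -1.0]
finger_gap: 0.703
```

```bash
python3 - <<'E'
from h import *
c=cap('wrist','w30'); red(c,.018); red(c,.015); plan([.4135,-.366],.0525,132)
b=load('w23');print('tri',tri([b,load('w13')],[(154.6,243.5),(522.8,182.3)]))
E
```

```text
red [274.9, 171.6] 3066 centre [ 403.9 -358.4] size [22.3 97.1] ang -47.3 grip [ 412.1 -367.2] bbox [261 116] [288 229]
red [274.9, 171.6] 3066 centre [ 404.4 -359. ] size [22.5 98.2] ang -47.3 grip [ 412.5 -367.8] bbox [261 116] [288 229]
t 46.35 pos [ 0.4145 -0.3659  0.1802] yaw 132.19 j6 -1.51 gap 0.699 tilt [-0.04  0.05]
turn about tool z 0.19 then shift [  0.6  -0.8 127.7]  shift in present axes [  0.5  -0.8 127.7]
tri [ 0.4004128  -0.36624606 -0.00204148]
```

Request:
send_rows([
  [[0,-2.5,30],[0,0,-0.5],50],
  [[0,0,40],[0,0,0],50],
  [[0,0,40],[0,0,0],50],
  [[0,0,25],[0,0,0],50],
  [[0,0,14],[0,0,0],50],
  [[0,0,7],[0,0,0],50],
  [[0,0,0],[0,0,0],15],
  [[0,0,0],[0,0,0],15],
  [[0,0,0],[0,0,0],15],
  [[0,0,0],[0,0,0],15],
  [[0,0,0],[0,0,0],15],
  [[0,0,0],[0,0,0],15],
])

```text
time_s: 47.55
position: [0.413, -0.3687, 0.0258]
tool_rot: [0.001, 0.402, 0.916, -0.0]
ft_force: [0.9, 2.4, 9.8]
finger_gap: 0.254
```

Request:
send_rows([
  [[0,0,-20],[0,0,0],15],
  [[0,0,-30],[0,0,0],15],
  [[0,0,-26],[0,0,0],15],
  [[0,0,-40],[0,0,-4],15],
  [[0,0,0],[0,0,-4],15],
  [[0,0,0],[0,0,0],15],
  [[0,0,0],[0,0,0],15],
])

```text
time_s: 48.25
position: [0.4121, -0.368, 0.1406]
tool_rot: [0.0, 0.338, 0.941, -0.0]
ft_force: [-0.2, 0.3, -0.6]
finger_gap: 0.255
```

```bash
python3 - <<'E'
from h import *
s=np.array([.7716,-.6361]);B=np.array([.6785,-.2025])
c=cap('wrist','w31');plan(B-.121*s,.1003,140.5);print(ctrl.state()['ft_force']); red(c,.134)
E
```

```text
t 48.3 pos [ 0.412  -0.3678  0.1401] yaw 140.53 j6 -1.67 gap 0.251 tilt [-0.03  0.03]
turn about tool z 0.03 then shift [ 20.5 297.1  39.8]  shift in present axes [ 20.3 297.1  39.9]
[-0.18869132 -0.16994266 -1.52814707]
red [278.7, 242.2] 11740 centre [ 401.3 -357.8] size [22.8 97.6] ang -39.5 grip [ 410.5 -365.5] bbox [249 138] [308 354]
```

Request:
send_rows([
  [[2,37,0],[0,0,0],15],
  [[3,37,0],[0,0,0],15],
  [[3,37,0],[0,0,0],15],
  [[3,37,0],[0,0,0],15],
  [[3,37,0],[0,0,0],15],
  [[2,37,0],[0,0,0],15],
  [[2,37,0],[0,0,0],15],
  [[2,38,0],[0,0,0],15],
  [[0,0,20],[0,0,0],15],
  [[0,0,18],[0,0,0],15],
  [[0,0,0],[0,0,0],15],
  [[0,0,0],[0,0,0],15],
])

```text
time_s: 49.5
position: [0.5845, -0.1257, 0.1019]
tool_rot: [-0.001, 0.337, 0.941, -0.0]
ft_force: [-0.0, 0.5, -1.4]
finger_gap: 0.254
```

```bash
python3 - <<'E'
from h import *
s=np.array([.7716,-.6361]);B=np.array([.6785,-.2025])
c=cap('wrist','w32');plan(B-.046*s,.1018,140.5);print(ctrl.state()['ft_force']); red(c,.0945)
E
```

```text
t 49.55 pos [ 0.5851 -0.126   0.1026] yaw 140.6 j6 -1.15 gap 0.251 tilt [-0.02  0.01]
turn about tool z 0.1 then shift [-74.8   0.4   0.8]  shift in present axes [-74.8   0.2   0.8]
[ 0.50829887 -0.52489533 -1.71572242]
red [278.7, 242.1] 11780 centre [ 574.3 -115.9] size [23.2 97.9] ang -39.2 grip [ 583.6 -123.5] bbox [248 139] [308 354]
red [117.5, 310.4] 2441 centre [ 547.9 -189. ] size [21.1 39.5] ang 88.1 grip [ 548.3 -177. ] bbox [ 92 286] [148 348]
```

Request:
send_rows([
  [[-10,0.3,0.4],[0,0,0],15],
  [[-7,0,0],[0,0,0],15],
  [[-5,0,0],[0,0,0],15],
  [[-5,0,0],[0,0,0],15],
  [[-5,0,0],[0,0,0],15],
  [[0,0,0],[0,0,0],15],
])

```text
time_s: 50.15
position: [0.6107, -0.1463, 0.1022]
tool_rot: [0.0, 0.337, 0.942, 0.0]
ft_force: [0.3, -0.0, -1.2]
finger_gap: 0.258
```

Request:
send_rows([
  [[-5,0,0],[0,0,0],15],
  [[-5,0,0],[0,0,0],15],
  [[-5,0,0],[0,0,0],15],
  [[0,0,0],[0,0,0],15],
])

```text
time_s: 50.55
position: [0.6224, -0.1558, 0.1021]
tool_rot: [0.0, 0.337, 0.942, -0.0]
ft_force: [-0.2, -0.2, -2.3]
finger_gap: 0.254
```

Request:
send_rows([
  [[-5,0,0],[0,0,0],15],
  [[-5,0,0],[0,0,0],15],
  [[-5,0,0],[0,0,0],15],
  [[-4,0,0],[0,0,0],15],
  [[-4,0,0],[0,0,0],15],
  [[-2,0,0],[0,0,0],15],
  [[0,0,0],[0,0,0],15],
])

```text
time_s: 51.25
position: [0.6412, -0.1714, 0.1021]
tool_rot: [0.0, 0.337, 0.942, -0.0]
ft_force: [0.1, -0.3, -0.6]
finger_gap: 0.252
```

```bash
python3 - <<'E'
from h import *
s=np.array([.7716,-.6361]);B=np.array([.6785,-.2025])
c=cap('wrist','w33');plan(B-.046*s,.1018,140.5);print(ctrl.state()['ft_force']); red(c,.0945)
E
```

```text
t 51.3 pos [ 0.641  -0.1712  0.102 ] yaw 140.65 j6 -1.19 gap 0.255 tilt [-0.01  0.  ]
turn about tool z 0.15 then shift [-2.9 -0.3  0.2]  shift in present axes [-2.9 -0.3  0.2]
[ 0.22039685  0.23651459 -1.92466212]
red [278.7, 242.4] 11836 centre [ 630.9 -161.6] size [23.1 98. ] ang -39.2 grip [ 640.2 -169.2] bbox [248 139] [308 354]
red [100.8, 238.5] 11206 centre [ 585.5 -217.3] size [26.5 96.5] ang -41.8 grip [ 594.5 -225.3] bbox [ 60 143] [143 351]
```

Request:
send_rows([
  [[-1,0,0],[0,0,0],15],
  [[-1,0,0],[0,0,0],15],
  [[-1,0,0],[0,0,0],15],
  [[-1,0,0],[0,0,0],15],
  [[0,0,0],[0,0,0],15],
])

```text
time_s: 51.8
position: [0.6437, -0.1734, 0.1019]
tool_rot: [-0.001, 0.337, 0.942, 0.0]
ft_force: [-2.0, 3.0, 0.1]
finger_gap: 0.259
```

Request:
send_rows([
  [[-1,0,0],[0,0,0],15],
  [[-1,0,0],[0,0,0],15],
  [[0,0,0],[0,0,0],15],
])

```text
time_s: 52.1
position: [0.6438, -0.1737, 0.1014]
tool_rot: [-0.002, 0.337, 0.942, 0.0]
ft_force: [-8.9, 10.4, 1.2]
finger_gap: 0.258
```

Request:
send_rows([
  [[-1,0,0],[0,0,0],15],
  [[-1,0,0],[0,0,0],15],
  [[0,0,0],[0,0,0],15],
])

```text
time_s: 52.4
position: [0.6438, -0.1739, 0.1009]
tool_rot: [-0.004, 0.337, 0.942, 0.0]
ft_force: [-16.2, 16.4, 3.7]
finger_gap: 0.257
```

Seated against the back. Release, rise, then fly over everything for a final check.

Request:
send_rows([
  [[1.5,0,0],[0,0,0],15],
  [[0,0,0],[0,0,0],45],
  [[0,0,0],[0,0,0],45],
  [[0,0,0],[0,0,0],45],
  [[0,0,-20],[0,0,0],45],
  [[0,0,-40],[0,0,0],45],
  [[0,0,-40],[0,0,0],45],
  [[0,0,-30],[0,0,0],45],
  [[0,0,0],[0,0,0],45],
  [[0,0,0],[0,0,0],45],
])

```text
time_s: 53.4
position: [0.6464, -0.1756, 0.2328]
tool_rot: [0.001, 0.337, 0.942, -0.0]
ft_force: [-0.3, 0.2, -0.1]
finger_gap: 0.527
```

```bash
python3 - <<'E'
from h import *
s=np.array([.7716,-.6361])
c=cap('wrist','w35'); red(c,.0945); red(c,.09)
print('expected grips', np.array([.6275,-.2641])-.046*s, np.array([.6785,-.2025])-.046*s)
a=cap('scene','sc35'); b=cap('side','s35')
for q,n in((a,'scene'),(b,'side')):
    for x,ar,_ in blobs(masks(q)['yellow'],20): 
        P=onz(q,[x],.07)[0]
        if 0.35<P[0]<.75 and -.5<P[1]<.5: print(n,'yellow',x,ar,P.round(3))
    for x,ar,_ in blobs(masks(q)['red'],12):
        P=onz(q,[x],.09)[0]
        if 0.3<P[0]<.8 and -.5<P[1]<.5: print(n,'red',x,ar,P.round(3))
# bystander change: colour difference old/new outside arm
d=np.abs(load('scene0')['pixels'].astype(int)-a['pixels']).sum(2)>90
for nm,p in(('tape',(241,187)),('cola',(335,228)),('lime',(183,310)),('carton',(307,264)),('pencil',(350,204)),('notes',(288,139))):
    print(nm,d[p[1]-14:p[1]+15,p[0]-14:p[0]+15].mean().round(3))
plan([.54,.1],.38,140.5)
E
```

```text
red [534.9, 138.5] 2833 centre [7.391e+02 2.000e-01] size [38.8 63. ] ang -25.1 grip [750.   -4.9] bbox [508 103] [559 180]
red [179.6, 169.9] 3622 centre [ 584.7 -221.8] size [24.8 95.5] ang -40.1 grip [ 593.8 -229.6] bbox [160 110] [198 231]
red [278.2, 170.0] 3501 centre [ 632.9 -163.6] size [22.6 96. ] ang -38.6 grip [ 642.3 -171. ] bbox [263 110] [293 232]
red [534.9, 138.5] 2833 centre [741.8   2.4] size [39.5 64.1] ang -25.1 grip [752.7  -2.7] bbox [508 103] [559 180]
red [179.6, 169.9] 3622 centre [ 584.7 -223.5] size [25.2 97.1] ang -40.1 grip [ 593.8 -231.3] bbox [160 110] [198 231]
red [278.2, 170.0] 3501 centre [ 633.8 -164.2] size [23.  97.6] ang -38.6 grip [ 643.1 -171.7] bbox [263 110] [293 232]
expected grips [ 0.5920064 -0.2348394] [ 0.6430064 -0.1732394]
scene yellow [307.4, 166.1] 49 [0.544 0.264 0.07 ]
scene yellow [306.4, 175.8] 105 [0.57  0.212 0.07 ]
scene yellow [305.2, 189.7] 112 [0.605 0.144 0.07 ]
scene yellow [304.4, 201.4] 82 [0.634 0.09  0.07 ]
scene red [306.5, 135.2] 18 [0.451 0.41  0.09 ]
scene red [261.7, 244.5] 139 [ 0.637 -0.171  0.09 ]
scene red [236.6, 250.4] 139 [ 0.588 -0.233  0.09 ]
side yellow [243.8, 238.2] 131 [0.608 0.139 0.07 ]
side yellow [245.2, 252.4] 206 [0.576 0.196 0.07 ]
side yellow [246.2, 272.8] 181 [0.539 0.271 0.07 ]
side red [295.1, 179.9] 78 [ 0.578 -0.216  0.09 ]
side red [276.6, 186.6] 110 [ 0.62  -0.146  0.09 ]
side red [256.0, 313.0] 69 [0.452 0.406 0.09 ]
tape 0.427
cola 0.0
lime 0.006
carton 0.0
pencil 0.0
notes 0.328
t 53.55 pos [ 0.6454 -0.1752  0.2307] yaw 140.65 j6 -1.19 gap 0.528 tilt [-0.11  0.03]
turn about tool z 0.15 then shift [ 256.4  145.3 -149.3]  shift in present axes [ 256.3  145.9 -148.9]
```

```bash
python3 - <<'E'
from h import *
for n in('s15','s35'):
    q=load(n); print(n,[(x,a) for x,a,_ in blobs(masks(q)['yellow'],60) if 230<x[0]<330 and 200<x[1]<300])
    h=cv2.cvtColor(q['pixels'],cv2.COLOR_RGB2HSV).astype(int);g=(h[...,0]>50)&(h[...,0]<75)&(h[...,1]>120)&(h[...,2]>50)
    print('notes',[(x,a) for x,a,_ in blobs(g,300) if 260<x[0]<330 and x[1]>330])
    w=(h[...,1]<30)&(h[...,2]>150); print('tape',[(x,a) for x,a,_ in blobs(w,60) if 300<x[0]<360 and 240<x[1]<290])
b=np.array([.4997,.3452]);u=np.array([np.cos(np.radians(27.7)),np.sin(np.radians(27.7))])
t=tri([load('sc35'),load('s35')],[(306.5,135.2),(256,313)]);print('tip',t,(t[:2]-b)@u)
print(ctrl.hand_in())
E
```

```text
s15 [([243.9, 238.1], 127), ([245.2, 252.4], 194), ([246.3, 272.1], 204)]
notes [([295.2, 363.7], 992)]
tape [([314.8, 253.1], 486)]
s35 [([243.8, 238.2], 131), ([245.2, 252.4], 206), ([246.2, 272.8], 181)]
notes [([295.3, 363.7], 989)]
tape [([339.3, 261.9], 419)]
tip [0.45215181 0.40779599 0.09172372] -0.013001618906885207
the job is handed in; nothing more can be done
None
```

The job is handed in, at about 54 s of the 210 s allowed. All three packs that were there are in the charger, the switch is on, and both scrapers are in the rack.

- **Packs:** they are in bays 2, 1 and 0, each pushed until it met the back stop. From above, bays 2 and 1 measured about 1 mm past the home points. Bay 0 was judged only by being flush with the other two, because its own measurement was disturbed by the pack's side showing. The side view shows the packs unmoved from before the switch was flipped to the end.
- **Detent clicks:** I could not read the click sensors. "Home" rests on position and on contact with the stop.
- **Switch:** I flipped it after all the packs were home, until it met its stop with about 5 N. In the last check the tip had moved about 57 of 58 mm and was still there.
- **Scrapers:** each went blade first into its own slit until the blade met the back (contact was within 1 mm of the predicted depth). After release both grip points were within about 2–4 mm of their expected places.
- **Bystanders:** the cola, lime, carton and pencil box look unchanged in the scene view, and the notes are unmoved in the side view.
- **Check that disagreed:** the tape's colour patch in the side view moved between two pictures. The arm was over it in the first, so part of it was probably hidden. I never knowingly touched the tape, but I did not confirm its position separately.

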